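# Clamp the heatsink board until the ratchet knob clicks

## Task

Pick up the green board that carries the finned black heatsink and lay it flat on the aluminium bed of the clamping jig, in the gap between the red jaw and the blue fence and midway along them, its long edges along the jaws; set it down gently. Then turn the jig's orange knob clockwise until the board is clamped against the fence and the knob's torque limiter clicks and slips: stop at the first click, as a second one wears the ratchet. Let go and leave the other things on the bench where they are.

Things in the scene. Friction and masses are not known exactly. Their poses are not given: they have to be found in the camera images.
- board: Board to clamp: green circuit board on an aluminium base, 100 (x) x 70 (y) x 8 mm, 0.2 to 0.33 kg, with a black finned heatsink centred on top, 30 (x) x 40 (y) mm, 26 mm tall (top 34 mm above the underside): lift it by this, closing along x. Origin: centre of the underside. May go in either way round. Which of the two green boards lies nearer the robot varies.
- jig: Clamping jig, fixed: dark steel base 150 (x) x 250 (y) x 12 mm, a blue gearbox at its -y end (top 48 mm up). The jaws close along y: blue fence at +y, red sliding jaw and knob at -y. Origin: on the underside, below the bed's origin; the knob's vertical axis is at x 0, y -118 mm.
- bed: Aluminium bed of the jig on which the board must lie, 130 (x) x 120 (y) mm, fixed. Origin: middle of its length in x, in the plane of its top face, which is 30 mm above the bench; axes as the jig's.
- fence: Blue fence (fixed jaw), 90 (x) x 20 (y) mm, 18 mm tall on the bed, fixed. Origin: foot of its clamping face, middle of its length; the face looks to -y (to the red jaw); axes as the jig's. The opening to the jaw varies: 7 to 14 mm more than the board's 70 mm.
- jaw_face (a point): Middle of the clamping face of the red sliding jaw (90 x 22 mm, top 17.5 mm above the bed), 9 mm above the bed; the face looks to +y of the jig. The jaw moves to +y as the knob turns clockwise (seen from above), 10 mm per radian, and stays where it is left (friction). It can be wound 30 mm from its start.
- knob_grip (a point): The knob: orange upright bar 46 (x) x 16 (y) mm, 32 mm tall, on a black skirt of 52 mm diameter. Point on the vertical turning axis, 87 mm above the bench, 12 mm below the bar's top, 20 mm above the skirt. x runs along the bar to the white mark: pinch across the 16 mm from above. Clockwise from above closes the jaw: 0 to 2 rad of play, then 0.2 N m winds it (only while moving).
- knob_mark (a point): White mark on top of the bar, 18 mm from the axis along the bar's x, 99 mm above the bench; x axis as the bar's. Board clamped, the torque climbs over some 0.3 rad and the limiter slips at about 0.4 N m, a click each 24 degrees (0.42 rad): torque climbs to the click, then drops to about zero; jaw and disc stand still. Let go, it springs to the nearest click.
- core_slot (a point): Steel disc (10 mm) with a black slot in the middle of the knob's top: far side of the limiter, x along the slot, in line with the white mark at the start. It turns with the knob but stands still while the limiter slips: the angle from slot to mark (clockwise) shows the slip, 24 degrees a click.
- spare: Bystander: green board of the same 100 x 70 x 8 mm, with a flat steel plate and no heatsink. Origin: centre of its underside.
- pump: Bystander: blue and yellow desoldering pump, 230 mm long, 24 mm thick, lying. Origin: underside, near its middle.
- spool: Bystander: blue solder spool, 56 mm diameter, 30 mm high. Origin: centre of its underside.
- driver: Bystander: screwdriver lying on the bench. Origin: underside, near its middle.
- tub: Bystander: clear plastic tub, 100 mm diameter, 75 mm high. Origin: centre of its underside.
- meter: Bystander: yellow multimeter lying flat, 160 x 80 x 35 mm. Origin: centre of its underside.
- smallboard: Bystander: small green board 60 x 35 mm. Origin: centre of its underside.

How it is judged:
By the outcome, as a careful person would: the job done as asked, in the order asked, and still so for the second after the job is handed in, with the robot touching nothing.
It also fails if it takes over 72 s, if anything falls off the work surface, if the arm or the gripper's body presses on something with over 40 N, if the wrist force passes 120 N, or if a joint passes its speed limit or range.

## Robot

A 6-joint arm with a two-finger parallel gripper is mounted at the origin on the work surface. World frame = base frame: x ahead of the robot, y to its left, z up, the work surface at z = 0. Lengths are in m, angles in rad, forces in N, time in s.
With the tool pointing down it reaches from about 0.35 to 0.975 m from the base axis. Payload 4.9 kg.
Tool frame: the origin (TCP) lies at the very end of the fingers, on their centre line; the grasp point (between the pads) lies 19 mm behind it; z points along the fingers, y is the line along which they close (so a half turn about z gives the same grasp; the last joint's range is limited). The gripper opens to 85 mm and grips with 20 to 120 N. Pads are 22 mm wide; open, the fingers measure 114 mm over their backs; the gripper's body (76 mm by 85 mm) begins 54 mm behind the grasp point. The pads swing forward as they close: fully open they stand 13 mm farther back than shut.
Start: joints at [1.059, 0.053, 1.613, -0, 1.476, -0.119], TCP at [0.239, 0.577, 0.2] pointing down, gripper open.
Joint ranges: [-3.01, 3.01], [-1.01, 2.22], [0.06, 2.58], [-1.02, 4.17], [0.09, 2.62], [-3.14, 3.14]. Speed limits (rad/s): [2.57, 2.57, 3.14, 3.14, 3.14, 3.14].

## Interface

Orientations are given as a rotation vector (axis times angle).
In Python, from station import ctrl, imaging gives the robot as it stands.
- The arm moves only by the tool play_rows, never from a script. Its argument "series" is a list of rows, each a list of 3 entries, a list of its own where there are three numbers: the opening, from 0 (shut) to 1 (fully open), then the shift along the tool's x, y, z each as a share of 0.05 m, from -1 to 1, then the turn, a rotation vector about the tool's x, y, z each as a share of 8 degrees, from -1 to 1. In form: [[grip, [dx, dy, dz], [ax, ay, az]], ...]. A call has 1 to 8 rows; each row shifts and turns the commanded pose from where the row before left it, along the tool's axes as they then stand; what a row does not reach is not made up. A row lasts 1/8 s, in which the tool goes at most 62.5 mm and 10.7 degrees, less where a joint would pass 70% of its speed; a pose out of reach is approached as far as the arm can. A call with a number of a shift or a turn outside -1 to 1 is refused whole. A call with a gripper value outside its range is refused whole. The fingers move at their own pace and stop on an object; "force" is the grip in N (left out, the last holds). Time passes only in rows, so rows that do not move let the fingers close. It gives the time, the measured TCP pose, the force, the opening and the grip force at its end, in the units of the state.
- ctrl.get_obs(): the state, without advancing time (a new reading comes with each control period).
- imaging.get_image(name): name is "side" or "top"; returns a dict with "color" (420x560x3 uint8, blue, green, red), "fx", "fy", "cx", "cy" (pixels), "extrinsics" (4x4, takes a point from world to camera coordinates). Camera axes: x right, y down, z forward; pixel columns grow to the right and rows downward; lengths in m; the calibration is good to about 2 mm. A picture is of the moment at which its call begins. There is no depth.
- ctrl.finish_job(): hands the job in; it is judged then, once.
The state is a dict: "t": time; "q": joint angles; "dq": joint speeds; "effort": joint torques, N m; "tool_pos": TCP position; "tool_rot": TCP orientation; "contact_force": force on the tool from outside, world axes, zero at the start; "wrist_torque": the same for the moment, N m; "opening": finger opening in m; "grip_force": force on a finger pad.
Only numpy, scipy, OpenCV 4.12 (cv2) and the standard library are available. Lean on these libraries where they do the work, as an engineer would, in place of code of your own. Each camera call takes 0.05 s, during which the arm holds its last target. There are 200 camera calls.

## Working session

There is one attempt and no reset: what is moved stays moved. The work goes in short steps, Python scripts to look and compute and a tool call to move; the robot and the scene stay as the last step left them, time stands still between calls to the robot, and variables do not carry over. Pictures are saved under pics/ and viewed, at most 10 in all, crops included, and the job is handed in when it is done.

Besides the shell and the picture viewer there is one more tool, called after "Emit:" by a JSON object that holds its "api" and its "payload". play_rows: Moves the arm, as the interface text tells. Shift numbers are shares of 0.05 m and turn numbers shares of 8 degrees, none past 1 either way. Its arguments: {"type":"object","properties":{"series":{"type":"array"},"force":{"type":"number"}},"required":["series"]}

```bash
mkdir -p pics
cat > h.py <<'E'
import numpy as np, cv2
from station import ctrl, imaging
from scipy.spatial.transform import Rotation as R
def snap(n,f=None):
    d=imaging.get_image(n)
    if f: cv2.imwrite('pics/'+f,d['color'])
    return d
def ray(d,u,v):
    E=d['extrinsics'];Rm=E[:3,:3];c=-Rm.T@E[:3,3]
    r=Rm.T@np.array([(u-d['cx'])/d['fx'],(v-d['cy'])/d['fy'],1]);return c,r/np.linalg.norm(r)
def onz(d,u,v,z):
    c,r=ray(d,u,v);return c+r*(z-c[2])/r[2]
def proj(d,p):
    E=d['extrinsics'];q=E[:3,:3]@np.array(p)+E[:3,3];return np.array([d['fx']*q[0]/q[2]+d['cx'],d['fy']*q[1]/q[2]+d['cy']])
E
python3 - <<'E'
from h import *
for n in('top','side'):
    d=snap(n,n+'0.png');c,r=ray(d,d['cx'],d['cy']);print(n,c,r,d['fx'])
    np.save(n+'0.npy',d,allow_pickle=True)
o=ctrl.get_obs();print(o)
E
```

```text
top [ 0.40943116 -0.01171558  1.29422559] [ 0.13772635  0.01919384 -0.99028433] 424.1343490869219
side [ 0.40533677 -0.80788067  1.013771  ] [ 0.14325711  0.64708596 -0.7488372 ] 512.6996443039537
{'t': 0.1, 'q': array([ 1.05898508e+00,  5.33010041e-02,  1.61416847e+00, -4.52530618e-06,
        1.47602762e+00, -1.19012150e-01]), 'dq': array([-5.60608749e-04, -3.16904215e-03, -2.88526758e-03, -1.40510830e-04,
       -4.02587987e-05, -6.00262296e-04]), 'effort': array([ 3.28545339e-04, -3.94899738e+01, -3.71363425e+01, -1.89942248e-04,
        3.93480237e-03,  2.46900663e-05]), 'tool_pos': array([0.23892915, 0.57683908, 0.19867269]), 'tool_rot': array([-6.12933045e-01, -3.08062083e+00,  2.84558132e-03]), 'contact_force': array([0.79821744, 0.00425917, 0.01402178]), 'wrist_torque': array([-0.03242748, -0.06875337, -0.04030081]), 'grip_force': 0.0, 'opening': 0.08541766613820863}
```

View pics/top0.png

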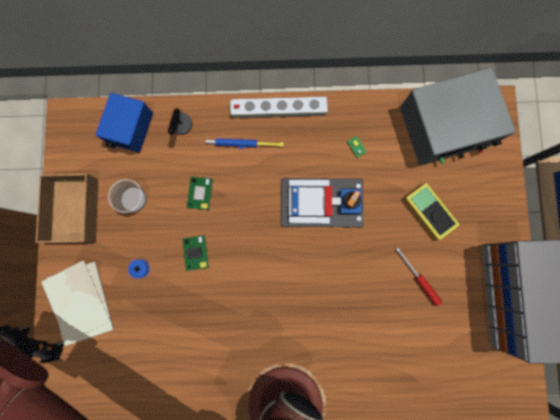

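View pics/side0.png

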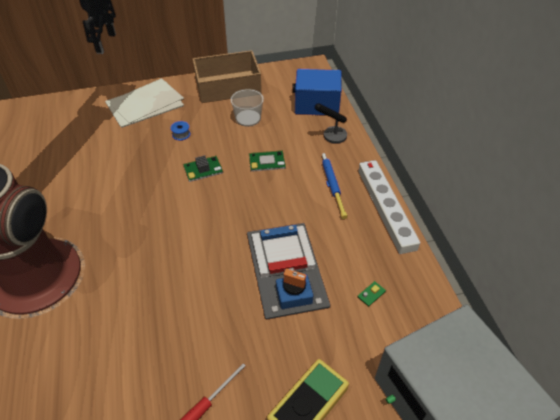

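The top view shows the heatsink board at about (195,252), the spare at (200,193), and the jig at (322,203) with its knob at (352,199). The gripper is out of the way at lower left. Next I measure with masks and view an enlarged crop.

```bash
cat > m.py <<'E'
from h import *
d=np.load('top0.npy',allow_pickle=True).item();im=d['color'];hsv=cv2.cvtColor(im,cv2.COLOR_BGR2HSV)
def big(roi,lo,hi,z,name,off=(0,0),close=0):
    x0,y0,x1,y1=roi;m=cv2.inRange(hsv[y0:y1,x0:x1],lo,hi)
    if close: m=cv2.morphologyEx(m,cv2.MORPH_CLOSE,np.ones((close,close)))
    cs,_=cv2.findContours(m,cv2.RETR_EXTERNAL,cv2.CHAIN_APPROX_NONE)
    if not cs: print(name,'none');return
    c=max(cs,key=cv2.contourArea).reshape(-1,2)+[x0,y0]
    P=np.array([onz(d,u,v,z)[:2] for u,v in c],np.float32)*1000
    (cx,cy),s,a=cv2.minAreaRect(P);b=cv2.boxPoints(((cx,cy),s,a));e=b[1]-b[0];f=b[2]-b[1]
    L=e if np.linalg.norm(e)>np.linalg.norm(f) else f
    print(name,'c',np.round([cx,cy],1),'size',np.round(s,1),'long dir deg',np.degrees(np.arctan2(L[1],L[0])).round(1))
big((178,230,218,276),(40,60,20),(90,255,255),.008,'board',close=9)
big((180,170,220,214),(40,60,20),(90,255,255),.008,'spare',close=9)
big((184,240,208,264),(0,0,0),(180,255,45),.034,'sink')
big((284,180,304,225),(100,120,60),(125,255,255),.048,'fence')
big((318,180,340,225),(0,120,60),(8,255,255),.0475,'jaw');big((318,180,340,225),(172,120,60),(180,255,255),.0475,'jaw2')
big((338,185,368,215),(8,120,100),(20,255,255),.099,'bar')
big((276,170,370,235),(0,0,0),(180,110,100),.012,'base',close=9)
a=cv2.resize(im[172:234,275:371],None,fx=5,fy=5,interpolation=cv2.INTER_CUBIC);b=cv2.resize(im[228:278,172:222],None,fx=5,fy=5,interpolation=cv2.INTER_CUBIC)
o=np.zeros((310,480+250,3),np.uint8);o[:,:480]=a;o[:250,480:]=b;cv2.imwrite('pics/crop1.png',o)
E
python3 m.py
```

```text
board c [442.  264.6] size [96.1 68.2] long dir deg 6.3
spare c [619.1 252.8] size [ 67.3 107.9] long dir deg -7.6
sink c [474.7 286. ] size [6. 3.] long dir deg 88.7
fence c [589.7 -41.2] size [11.9 42. ] long dir deg -1.5
jaw c [ 586.  -140.3] size [20.7 87. ] long dir deg -2.1
jaw2 c [ 611.1 -151.6] size [0. 0.] long dir deg 0.0
bar c [ 579.2 -238.3] size [11.3 83.3] long dir deg -2.8
base c [ 585.7 -121.7] size [247.2 148.1] long dir deg 87.8
```

View pics/crop1.png

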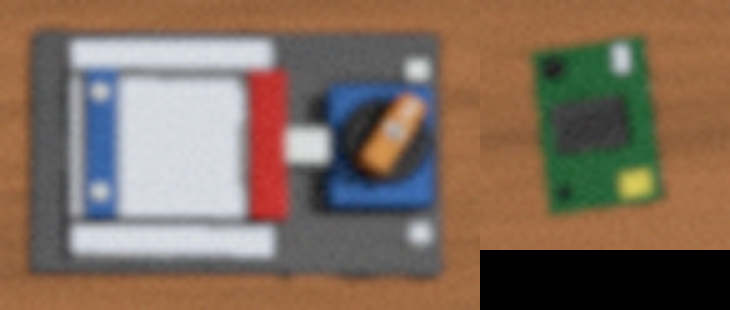

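The crop shows the jig with its fence to the left, the jaw at crop (268,145), and the knob bar tilted from (375,168) to (412,103). The sink is at crop (592,124). Next I refine these to subpixel edges and plan the first approach.

```bash
cat >> h.py <<'E'
def plan(p,yaw,n,cur=None):
    """constant row shift (share .05m) and turn (share 8deg) in tool axes; yaw = direction of tool y, deg (mod 180 by caller)"""
    if cur is None:
        o=ctrl.get_obs();cur=(o['tool_pos'],R.from_rotvec(o['tool_rot']))
    p0,R0=cur;y=np.radians(yaw);ty=np.array([np.cos(y),np.sin(y),0]);tz=np.array([0,0,-1.]);tx=np.cross(ty,tz)
    T=R.from_matrix(np.c_[tx,ty,tz]);dr=(R0.inv()*T).as_rotvec()
    st=[(R0*R.from_rotvec(dr*k/n)).as_matrix() for k in range(n)]
    s=np.linalg.solve(sum(st),np.array(p)-p0)
    print(n,'rows shift',np.round(s/.05,3),'turn',np.round(np.degrees(dr)/n/8,3));return np.array(p),T
def state():
    o=ctrl.get_obs();m=R.from_rotvec(o['tool_rot']).as_matrix()
    print('t',round(o['t'],2),'pos',o['tool_pos'].round(4),'yaw',np.degrees(np.arctan2(m[1,1],m[0,1])).round(2),'tilt',m[:2,2].round(4),'F',o['contact_force'].round(2),'T',o['wrist_torque'].round(3),'open',round(o['opening'],4),'g',round(o['grip_force'],1),'q6',round(o['q'][5],3))
E
cat > m2.py <<'E'
from h import *
d=np.load('top0.npy',allow_pickle=True).item();im=d['color'].astype(float)
yaw=np.radians(-2.2);ex=np.array([np.cos(yaw),np.sin(yaw),0]);ey=np.array([-np.sin(yaw),np.cos(yaw),0])
def prof(c,z,e,ts,w,ws):
    o=[]
    for t in ts:
        pts=np.array([proj(d,np.array([c[0],c[1],z])+e*t+w*k) for k in ws],np.float32)
        o.append(cv2.remap(im.astype(np.float32),pts[:,0][:,None],pts[:,1][:,None],cv2.INTER_LINEAR).mean((0,1)))
    return np.array(o)
c=np.array([.586,-.1403]);ws=np.linspace(-.03,.03,21);ts=np.arange(-.03,.13,.002)
p=prof(c,.0475,ey,ts,ex,ws)
for nm,s in(('R-B',p[:,2]-p[:,0]),):
    for t,v in zip(ts,s): print(int(t*1000),int(v),end='; ')
print()
hs=cv2.cvtColor(d['color'],cv2.COLOR_BGR2HSV)
m=((hs[...,1]<90)&(hs[...,2]<95)).astype(np.uint8);m[:242]=0;m[262:]=0;m[:,:180]=0;m[:,212:]=0
n,l,st,ce=cv2.connectedComponentsWithStats(m);i=1+np.argmax(st[1:,4]);print('sink px',st[i],ce[i],'xy',onz(d,*ce[i],.034).round(4),onz(d,*ce[i],.03).round(4))
m=cv2.inRange(hs,(5,130,110),(20,255,255));m[:190]=0;m[209:]=0;m[:,:344]=0;m[:,362:]=0
v,u=np.nonzero(m);print(len(u));P=np.array([onz(d,a,b,.099)[:2] for a,b in zip(u,v)],np.float32)*1000
print(cv2.minAreaRect(P),P.mean(0))
v0=cv2.fitLine(P,cv2.DIST_L2,0,.01,.01).ravel();print(v0,np.degrees(np.arctan2(v0[1],v0[0])))
plan((.442,.265,.13),6.3,9)
E
python3 m2.py
```

```text
-30 -7; -27 -3; -25 -1; -23 -1; -21 -1; -19 -1; -17 0; -15 1; -13 11; -11 34; -9 63; -7 97; -5 122; -3 140; -1 144; 0 145; 2 145; 4 145; 6 140; 8 128; 10 100; 12 60; 14 24; 16 3; 18 -4; 20 -9; 22 -11; 24 -10; 26 -9; 28 -9; 30 -9; 32 -9; 34 -9; 36 -9; 38 -9; 40 -9; 42 -9; 44 -9; 46 -9; 48 -9; 50 -9; 52 -9; 54 -9; 56 -9; 58 -9; 60 -9; 62 -9; 64 -9; 66 -9; 68 -9; 70 -9; 72 -9; 74 -9; 76 -9; 78 -9; 80 -9; 82 -9; 84 -12; 86 -17; 88 -25; 90 -40; 92 -62; 94 -79; 96 -87; 98 -85; 100 -82; 102 -81; 104 -78; 106 -69; 108 -52; 110 -28; 112 -12; 114 -7; 116 -6; 118 -6; 120 -5; 122 -2; 124 0; 126 0; 128 0; 
sink px [186 247  16  12 154] [193.48701299 252.53246753] xy [0.4416 0.2634 0.034 ] [0.4417 0.2643 0.03  ]
55
((580.5298461914062, -203.74542236328125), (18.796472549438477, 39.605037689208984), 57.17148208618164) [ 576.85486 -200.41275]
[ 8.8206542e-01 -4.7112697e-01  5.7685492e+02 -2.0041272e+02] -28.107473
9 rows shift [-0.86  -0.109  0.153] turn [-0.001  0.001  0.85 ]
```

Measured positions:

| Item | Position (m) | Direction |
|---|---|---|
| Sink | (0.442, 0.264) | 6.3° |
| Gap middle | about (0.5875, -0.089) | jig yaw -2.2° |
| Gap opening | about 78–80 mm | – |
| Knob axis | about (0.583, -0.205) | bar at -28° |

The gap, base and knob sizes agree with the given ones.

Emit:
{"api": "play_rows", "payload": {"series": [[1, [-0.86, -0.11, 0.15], [0, 0, 0.85]], [1, [-0.86, -0.11, 0.15], [0, 0, 0.85]], [1, [-0.86, -0.11, 0.15], [0, 0, 0.85]], [1, [-0.86, -0.11, 0.15], [0, 0, 0.85]], [1, [-0.86, -0.11, 0.15], [0, 0, 0.85]], [1, [-0.86, -0.11, 0.15], [0, 0, 0.85]], [1, [-0.86, -0.11, 0.15], [0, 0, 0.85]], [1, [-0.86, -0.11, 0.15], [0, 0, 0.85]]], "force": 40}}

```text
t: 1.1
tool_pos: [0.4377, 0.3069, 0.139]
tool_rot: [-1.958, -2.456, 0.001]
contact_force: [0.5, 0.1, 0.0]
opening: 0.0851
grip_force: 0.0
```

Emit:
{"api": "play_rows", "payload": {"series": [[1, [-0.86, -0.11, 0.15], [0, 0, 0.85]], [1, [0, 0, 0], [0, 0, 0]], [1, [0, 0, 0], [0, 0, 0]]]}}

```text
t: 1.48
tool_pos: [0.4419, 0.2656, 0.1323]
tool_rot: [-2.096, -2.34, -0.0]
contact_force: [0.1, 1.0, 0.6]
opening: 0.0851
grip_force: 0.0
```

Run:
```python
from h import *
state()
d=snap('side');u,v=proj(d,(.442,.264,.05)).astype(int);print(u,v)
cv2.imwrite('pics/s1.png',cv2.resize(d['color'][max(0,v-75):v+60,max(0,u-90):u+90],None,fx=4,fy=4,interpolation=cv2.INTER_CUBIC))
plan((.442,.264,.013),6.3,5)
```

```text
t 1.48 pos [0.4419 0.2656 0.1323] yaw 6.31 tilt [-0.0002  0.0004] F [0.07 1.02 0.59] T [ 0.049 -0.046 -0.029] open 0.0851 g 0.0 q6 0.286
200 155
5 rows shift [-0.008 -0.001  0.478] turn [ 0.    -0.001  0.001]
```

View pics/s1.png

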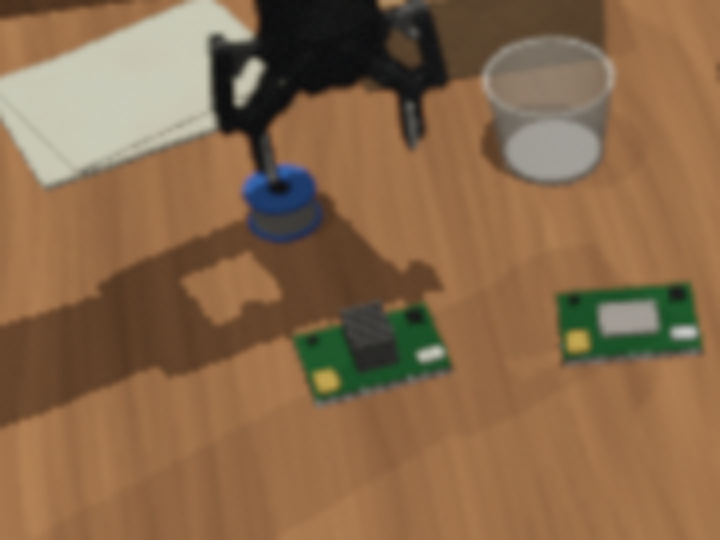

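The side crop shows the finned board directly beneath the open gripper, with the sink at crop (370,335) and clear space around it. I descend and close.

Emit:
{"api": "play_rows", "payload": {"series": [[1, [0, 0, 0.6], [0, 0, 0]], [1, [0, 0, 0.6], [0, 0, 0]], [1, [0, 0, 0.5], [0, 0, 0]], [1, [0, 0, 0.4], [0, 0, 0]], [1, [0, 0, 0.25], [0, 0, 0]], [0, [0, 0, 0], [0, 0, 0]], [0, [0, 0, 0], [0, 0, 0]], [0, [0, 0, 0], [0, 0, 0]]], "force": 40}}

```text
t: 2.52
tool_pos: [0.4428, 0.2658, 0.0159]
tool_rot: [2.095, 2.34, 0.003]
contact_force: [0.7, 0.1, 0.5]
opening: 0.032
grip_force: 0.0
```

Emit:
{"api": "play_rows", "payload": {"series": [[0, [0, 0, 0], [0, 0, 0]], [0, [0, 0, 0], [0, 0, 0]], [0, [0, 0, 0], [0, 0, 0]], [0, [0, 0, 0], [0, 0, 0]]]}}

```text
t: 3.02
tool_pos: [0.4419, 0.2653, 0.0148]
tool_rot: [-2.096, -2.34, 0.0]
contact_force: [-0.5, -0.8, -0.2]
opening: -0.0
grip_force: 0.0
```

Run:
```python
from h import *
state()
```

```text
t 3.02 pos [0.4419 0.2653 0.0148] yaw 6.29 tilt [-0.0001 -0.    ] F [-0.48 -0.75 -0.18] T [-0.005 -0.044  0.042] open -0.0 g 0.0 q6 0.286
```

The fingers shut on nothing, so I look again.

Run:
```python
from h import *
d=snap('side');u,v=proj(d,(.442,.264,.03)).astype(int);print(proj(d,(.4419,.2653,.0148)),u-70,v-60)
a=cv2.resize(d['color'][v-60:v+40,u-70:u+70],None,fx=4,fy=4,interpolation=cv2.INTER_CUBIC)
d=snap('top');u,v=proj(d,(.442,.264,.03)).astype(int);print(proj(d,(.4419,.2653,.0148)),u-30,v-50)
b=cv2.resize(d['color'][v-50:v+50,u-30:u+30],None,fx=4,fy=4,interpolation=cv2.INTER_CUBIC)
cv2.imwrite('pics/s2.png',np.hstack([a,b]))
```

```text
[202.32526121 164.24086219] 131 100
[194.25349995 252.57641874] 163 202
```

View pics/s2.png

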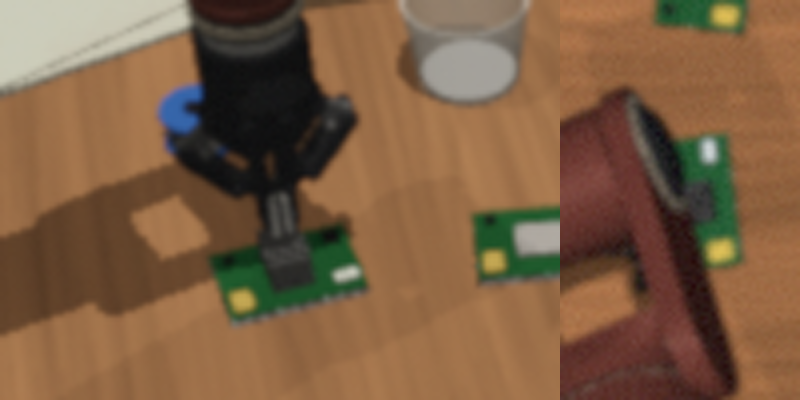

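The side crop shows the closed fingers behind the sink (sink top at crop (285,245)), so the two views need cross-checking.

Run:
```python
from h import *
for n in('top','side'):
    d=np.load(n+'0.npy',allow_pickle=True).item()
    hs=cv2.cvtColor(d['color'],cv2.COLOR_BGR2HSV);m=cv2.inRange(hs,(40,60,20),(90,255,255));m=cv2.morphologyEx(m,cv2.MORPH_CLOSE,np.ones((5,5)))
    k,l,st,ce=cv2.connectedComponentsWithStats(m)
    for i in range(1,k):
        if st[i,4]>100: print(n,st[i],onz(d,*ce[i],.008).round(4))
    c,r=ray(d,280,210);print(d['fx'],d['fy'],d['cx'],d['cy'])
d=np.load('side0.npy',allow_pickle=True).item()
y=np.radians(6.3);e=np.array([np.cos(y),np.sin(y),0])
for s in(-.0425,.0425): print('open tip expected',proj(d,np.array([.4419,.2656,.1453])+s*e),'seen 177.5,120 / 213.7,115')
t=np.load('top0.npy',allow_pickle=True).item()
print('base axis px',proj(t,(0,0,0)),proj(d,(0,0,0)))
for z in (.0,.034): print(z,onz(d,203.5,171,z))
```

```text
top [348 137  18  20 207] [ 0.7593 -0.2369  0.008 ]
top [187 177  25  33 479] [0.6271 0.2531 0.008 ]
top [411 187  26  25 355] [ 0.5896 -0.4324  0.008 ]
top [183 236  25  34 544] [0.4439 0.265  0.008 ]
424.1343490869219 424.1343490869219 276.98883141594695 202.73318489215703
side [250 151  35  19 390] [0.6256 0.2449 0.008 ]
side [184 156  38  24 413] [0.4425 0.2564 0.008 ]
side [358 282  28  24 313] [ 0.7559 -0.2445  0.008 ]
side [304 364  39  37 765] [ 0.5894 -0.417   0.008 ]
512.6996443039537 512.6996443039537 272.59880581828537 208.55033552508664
open tip expected [180.83687205 131.75600592] seen 177.5,120 / 213.7,115
open tip expected [212.27829762 124.53395761] seen 177.5,120 / 213.7,115
base axis px [285.87586347 404.63242971] [ 34.73631707 274.12283515]
0.0 [0.4417985  0.25287239 0.        ]
0.034 [0.44057565 0.2172967  0.034     ]
```

The side view puts the fingertips about 10 px higher than the state implies. I rise with the fingers shut and check the tip against its expected pixel.

Emit:
{"api": "play_rows", "payload": {"series": [[0, [0, 0, -0.6], [0, 0, 0]], [0, [0, 0, -0.6], [0, 0, 0]], [0, [0, 0, 0], [0, 0, 0]], [0, [0, 0, 0], [0, 0, 0]]]}}

```text
t: 3.62
tool_pos: [0.4414, 0.2651, 0.074]
tool_rot: [-2.096, -2.34, 0.001]
contact_force: [0.2, -0.4, -0.1]
opening: -0.0002
grip_force: 0.0
```

Run:
```python
from h import *
state();o=ctrl.get_obs()
d=snap('side');np.save('side1.npy',d,allow_pickle=True);e=proj(d,o['tool_pos']);print('tip expected',e)
u,v=e.astype(int);w=d['color'][v-30:v+30,u-40:u+40]
print(u-40,v-30);a=cv2.resize(w,None,fx=8,fy=8,interpolation=cv2.INTER_CUBIC)
cv2.drawMarker(a,tuple(int(q) for q in ((e-[u-40,v-30])*8+4)),(0,0,255),0,12,1)
cv2.imwrite('pics/s3.png',a)
```

```text
t 3.62 pos [0.4414 0.2651 0.074 ] yaw 6.29 tilt [-0.001  -0.0004] F [ 0.2  -0.37 -0.12] T [ 0.01  -0.02  -0.047] open -0.0002 g 0.0 q6 0.286
tip expected [199.69394952 148.57739162]
159 118
```

View pics/s3.png

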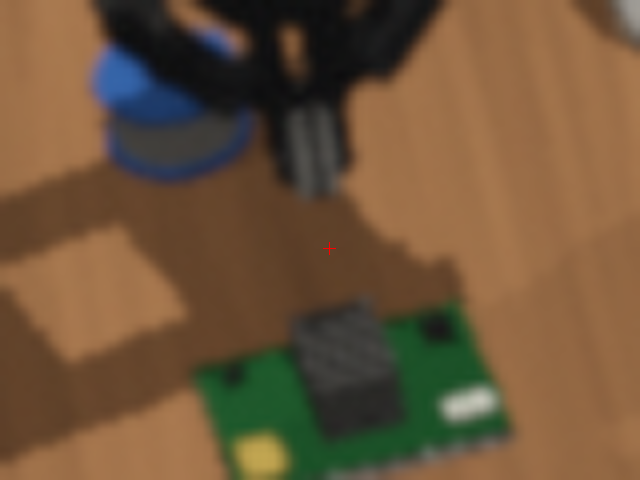

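The tip is seen at crop (320,195), px (199,142.4), about 6 px above expectation. That fits a tip roughly 25 mm higher than stated, or a camera shift. A gentle touch on bare bench beside the board will settle which.

Emit:
{"api": "play_rows", "payload": {"series": [[0, [-0.8, 0, 0], [0, 0, 0]], [0, [-0.8, 0, 0], [0, 0, 0]], [0, [0, 0, 0.5], [0, 0, 0]], [0, [0, 0, 0.5], [0, 0, 0]], [0, [0, 0, 0.2], [0, 0, 0]], [0, [0, 0, 0], [0, 0, 0]]]}}

```text
t: 4.42
tool_pos: [0.4495, 0.1856, 0.0135]
tool_rot: [-2.095, -2.339, 0.004]
contact_force: [-0.1, 0.6, 0.1]
opening: -0.0
grip_force: 0.0
```

Emit:
{"api": "play_rows", "payload": {"series": [[0, [0, 0, 0.1], [0, 0, 0]], [0, [0, 0, 0.05], [0, 0, 0]], [0, [0, 0, 0], [0, 0, 0]]]}}

```text
t: 4.8
tool_pos: [0.4508, 0.186, 0.0075]
tool_rot: [2.096, 2.34, 0.0]
contact_force: [-0.2, -0.8, -0.1]
opening: 0.0003
grip_force: 0.0
```

Emit:
{"api": "play_rows", "payload": {"series": [[0, [0, 0, 0.05], [0, 0, 0]], [0, [0, 0, 0], [0, 0, 0]]]}}

```text
t: 5.05
tool_pos: [0.4506, 0.1858, 0.0047]
tool_rot: [-2.096, -2.34, 0.0]
contact_force: [0.6, 0.1, 0.5]
opening: 0.0001
grip_force: 0.0
```

Emit:
{"api": "play_rows", "payload": {"series": [[0, [0, 0, 0.1], [0, 0, 0]], [0, [0, 0, 0], [0, 0, 0]]]}}

```text
t: 5.3
tool_pos: [0.4502, 0.1857, -0.0008]
tool_rot: [-2.096, -2.339, 0.002]
contact_force: [0.5, -2.0, -0.1]
opening: -0.0001
grip_force: 0.0
```

Emit:
{"api": "play_rows", "payload": {"series": [[0, [0, 0, 0.06], [0, 0, 0]], [0, [0, 0, 0], [0, 0, 0]]]}}

```text
t: 5.55
tool_pos: [0.4504, 0.1858, -0.0035]
tool_rot: [-2.096, -2.34, 0.001]
contact_force: [0.1, 0.3, 0.4]
opening: 0.0001
grip_force: 0.0
```

Emit:
{"api": "play_rows", "payload": {"series": [[0, [0, 0, 0.06], [0, 0, 0]], [0, [0, 0, 0], [0, 0, 0]]]}}

```text
t: 5.8
tool_pos: [0.4504, 0.1858, -0.0065]
tool_rot: [-2.096, -2.34, 0.001]
contact_force: [0.4, 0.1, 0.4]
opening: -0.0001
grip_force: 0.0
```

The stated tip height is indeed below the bench with no contact, so the state's z is offset. I continue in small steps.

Emit:
{"api": "play_rows", "payload": {"series": [[0, [0, 0, 0.1], [0, 0, 0]], [0, [0, 0, 0], [0, 0, 0]]]}}

```text
t: 6.05
tool_pos: [0.4502, 0.1857, -0.0118]
tool_rot: [-2.096, -2.34, 0.001]
contact_force: [-0.2, 0.5, -0.0]
opening: -0.0001
grip_force: 0.0
```

Emit:
{"api": "play_rows", "payload": {"series": [[0, [0, 0, 0.06], [0, 0, 0]], [0, [0, 0, 0], [0, 0, 0]]]}}

```text
t: 6.3
tool_pos: [0.4505, 0.1858, -0.0145]
tool_rot: [-2.096, -2.34, 0.001]
contact_force: [0.2, -1.1, -0.0]
opening: 0.0001
grip_force: 0.0
```

Emit:
{"api": "play_rows", "payload": {"series": [[0, [0, 0, 0.06], [0, 0, 0]], [0, [0, 0, 0], [0, 0, 0]]]}}

```text
t: 6.55
tool_pos: [0.4504, 0.1857, -0.0175]
tool_rot: [-2.096, -2.34, 0.001]
contact_force: [0.3, -0.7, 0.2]
opening: -0.0001
grip_force: 0.0
```

Emit:
{"api": "play_rows", "payload": {"series": [[0, [0, 0, 0.06], [0, 0, 0]], [0, [0, 0, 0], [0, 0, 0]]]}}

```text
t: 6.8
tool_pos: [0.4504, 0.1857, -0.0205]
tool_rot: [-2.096, -2.34, 0.001]
contact_force: [-0.4, -0.1, -0.3]
opening: -0.0004
grip_force: 0.0
```

Emit:
{"api": "play_rows", "payload": {"series": [[0, [0, 0, 0.04], [0, 0, 0]], [0, [0, 0, 0], [0, 0, 0]]]}}

```text
t: 7.05
tool_pos: [0.4505, 0.1858, -0.0224]
tool_rot: [-2.096, -2.34, 0.0]
contact_force: [0.0, 0.6, -0.3]
opening: -0.0
grip_force: 0.0
```

Emit:
{"api": "play_rows", "payload": {"series": [[0, [0, 0, 0.04], [0, 0, 0]], [0, [0, 0, 0], [0, 0, 0]]]}}

```text
t: 7.3
tool_pos: [0.4505, 0.1858, -0.0244]
tool_rot: [-2.096, -2.34, 0.001]
contact_force: [0.3, -0.1, 0.6]
opening: 0.0001
grip_force: 0.0
```

Run:
```python
from h import *
state();o=ctrl.get_obs();print(o['effort'].round(2))
d=snap('side');t=o['tool_pos'].copy()
e=proj(d,t);t[2]=0;e0=proj(d,t);print(e,e0)
u,v=e0.astype(int);a=cv2.resize(d['color'][v-40:v+20,u-40:u+40],None,fx=8,fy=8,interpolation=cv2.INTER_CUBIC)
cv2.drawMarker(a,tuple(int(q) for q in ((e0-[u-40,v-40])*8+4)),(0,0,255),0,12,1)
cv2.imwrite('pics/s4.png',a);print(u-40,v-40)
```

```text
t 7.3 pos [ 0.4505  0.1858 -0.0244] yaw 6.29 tilt [-0.0004 -0.0001] F [ 0.25 -0.13  0.61] T [-0.05  -0.015 -0.017] open 0.0001 g 0.0 q6 0.128
[-1.000e-02 -2.957e+01 -3.029e+01 -0.000e+00 -1.000e-02  0.000e+00]
[210.99327104 193.15544904] [210.09390011 187.07141346]
170 147
```

View pics/s4.png

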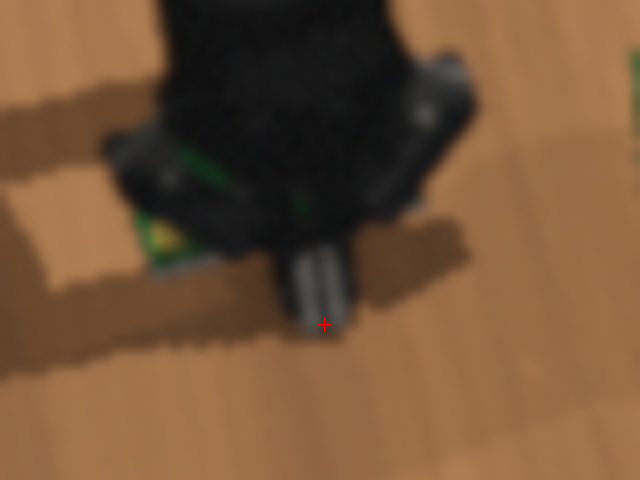

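The picture shows the real tip at crop (323,330), on the bench-level pixel, with its shadow meeting it. So the reported z is about 25 mm too low. A few more small steps should find contact.

Emit:
{"api": "play_rows", "payload": {"series": [[0, [0, 0, 0.03], [0, 0, 0]], [0, [0, 0, 0], [0, 0, 0]]]}}

```text
t: 7.6
tool_pos: [0.4505, 0.1858, -0.0258]
tool_rot: [-2.096, -2.34, 0.0]
contact_force: [-0.5, 0.3, -0.4]
opening: -0.0002
grip_force: 0.0
```

Emit:
{"api": "play_rows", "payload": {"series": [[0, [0, 0, 0.03], [0, 0, 0]], [0, [0, 0, 0], [0, 0, 0]]]}}

```text
t: 7.85
tool_pos: [0.4505, 0.1858, -0.0274]
tool_rot: [-2.096, -2.34, 0.0]
contact_force: [0.3, -1.3, -0.1]
opening: -0.0
grip_force: 0.0
```

Emit:
{"api": "play_rows", "payload": {"series": [[0, [0, 0, 0.03], [0, 0, 0]], [0, [0, 0, 0], [0, 0, 0]]]}}

```text
t: 8.1
tool_pos: [0.4506, 0.1858, -0.0288]
tool_rot: [-2.096, -2.34, 0.0]
contact_force: [0.1, 0.2, -0.0]
opening: 0.0002
grip_force: 0.0
```

Emit:
{"api": "play_rows", "payload": {"series": [[0, [0, 0, 0.03], [0, 0, 0]], [0, [0, 0, 0], [0, 0, 0]]]}}

```text
t: 8.35
tool_pos: [0.4505, 0.1858, -0.0304]
tool_rot: [-2.096, -2.34, 0.0]
contact_force: [-0.3, 0.6, -1.0]
opening: -0.0001
grip_force: 0.0
```

Emit:
{"api": "play_rows", "payload": {"series": [[0, [0, 0, 0.03], [0, 0, 0]], [0, [0, 0, 0], [0, 0, 0]]]}}

```text
t: 8.6
tool_pos: [0.4509, 0.1859, -0.0315]
tool_rot: [2.096, 2.34, 0.0]
contact_force: [-0.7, -0.4, 3.1]
opening: -0.0003
grip_force: 1.2
```

Emit:
{"api": "play_rows", "payload": {"series": [[0, [0, 0, 0.03], [0, 0, 0]], [0, [0, 0, 0], [0, 0, 0]]]}}

```text
t: 8.85
tool_pos: [0.4509, 0.1859, -0.0315]
tool_rot: [-2.095, -2.34, 0.002]
contact_force: [-5.4, -1.2, 13.3]
opening: -0.0
grip_force: 7.0
```

Contact is at stated z = -0.0315, so real tip height = stated + 0.0315. I check that against the earlier tip pixels before going back up.

Run:
```python
from h import *
d=np.load('side1.npy',allow_pickle=True).item()
print('s3',proj(d,(.4414,.2651,.1055)),'seen 199,142.4;  with y-8:',proj(d,(.4414,.2571,.1055)))
print('s4',proj(d,(.4505,.1858,.007)),'seen 210.2,188.2; y-8',proj(d,(.4505,.1778,.007)))
state()
```

```text
s3 [198.31060267 139.80459834] seen 199,142.4;  with y-8: [198.71295978 141.71619425]
s4 [209.83328673 185.29237689] seen 210.2,188.2; y-8 [210.27147088 187.33991585]
t 8.85 pos [ 0.4509  0.1859 -0.0315] yaw 6.31 tilt [-0.0011 -0.0005] F [-5.39 -1.23 13.26] T [-0.381  1.132 -0.024] open -0.0 g 7.0 q6 0.128
```

Emit:
{"api": "play_rows", "payload": {"series": [[0.7, [0, 0, -0.7], [0, 0, 0]], [1, [0, 0, -0.9], [0, 0, 0]], [1, [0.8, 0, 0], [0, 0, 0]], [1, [0.8, 0, 0], [0, 0, 0]], [1, [0, 0, 0], [0, 0, 0]], [1, [0, 0, 0], [0, 0, 0]]]}}

```text
t: 9.6
tool_pos: [0.4416, 0.2649, 0.0463]
tool_rot: [2.096, 2.34, -0.002]
contact_force: [0.0, -0.7, 0.6]
opening: 0.0855
grip_force: 0.0
```

Run:
```python
from h import *
state()
plan((.442,.264,.014-.0315),6.3,5)
```

```text
t 9.6 pos [0.4416 0.2649 0.0463] yaw 6.32 tilt [-0.0007 -0.0007] F [ 0.04 -0.72  0.57] T [0.042 0.002 0.036] open 0.0855 g 0.0 q6 0.286
5 rows shift [-0.004  0.001  0.255] turn [-0.001  0.001  0.   ]
```

Both tip sightings agree: robot and top camera match, and the side camera reads about 8 mm low in y. I descend to a true tip height of 14 mm and grip.

Emit:
{"api": "play_rows", "payload": {"series": [[1, [0, 0, 0.4], [0, 0, 0]], [1, [0, 0, 0.4], [0, 0, 0]], [1, [0, 0, 0.3], [0, 0, 0]], [1, [0, 0, 0.18], [0, 0, 0]], [1, [0, 0, 0], [0, 0, 0]], [0, [0, 0, 0], [0, 0, 0]], [0, [0, 0, 0], [0, 0, 0]], [0, [0, 0, 0], [0, 0, 0]]], "force": 50}}

```text
t: 10.6
tool_pos: [0.4423, 0.2656, -0.0167]
tool_rot: [2.096, 2.34, 0.001]
contact_force: [-1.3, -0.8, -0.6]
opening: 0.0323
grip_force: 0.0
```

Emit:
{"api": "play_rows", "payload": {"series": [[0, [0, 0, 0], [0, 0, 0]], [0, [0, 0, 0], [0, 0, 0]]]}}

```text
t: 10.85
tool_pos: [0.4425, 0.2657, -0.0165]
tool_rot: [2.096, 2.34, 0.002]
contact_force: [-0.9, 0.3, 4.8]
opening: 0.0291
grip_force: 51.9
```

Run:
```python
from h import *
state()
```

```text
t 10.85 pos [ 0.4425  0.2657 -0.0165] yaw 6.3 tilt [0.001  0.0005] F [-0.87  0.29  4.77] T [-0.068  0.124  0.049] open 0.0291 g 51.9 q6 0.286
```

Gripped at 29 mm, so the sink is held. I lift and carry it.

Emit:
{"api": "play_rows", "payload": {"series": [[0, [0, 0, -0.4], [0, 0, 0]], [0, [0, 0, -0.8], [0, 0, 0]], [0, [0, 0, -0.8], [0, 0, 0]], [0, [0, 0, -0.2], [0, 0, 0]], [0, [0, 0, 0], [0, 0, 0]]]}}

```text
t: 11.48
tool_pos: [0.4415, 0.2652, 0.092]
tool_rot: [-2.096, -2.34, 0.001]
contact_force: [0.1, 0.3, -2.1]
opening: 0.029
grip_force: 51.2
```

Run:
```python
from h import *
state()
plan((.5875,-.089,.075),-2.2,8)
```

```text
t 11.47 pos [0.4415 0.2652 0.092 ] yaw 6.29 tilt [-0.0007 -0.0003] F [ 0.07  0.33 -2.11] T [ 0.02  -0.003  0.   ] open 0.029 g 51.2 q6 0.286
8 rows shift [-0.902  0.325  0.042] turn [-0.001  0.     0.133]
```

Emit:
{"api": "play_rows", "payload": {"series": [[0, [-0.9, 0.325, 0.04], [0, 0, 0.133]], [0, [-0.9, 0.325, 0.04], [0, 0, 0.133]], [0, [-0.9, 0.325, 0.04], [0, 0, 0.133]], [0, [-0.9, 0.325, 0.04], [0, 0, 0.133]], [0, [-0.9, 0.325, 0.04], [0, 0, 0.133]], [0, [-0.9, 0.325, 0.04], [0, 0, 0.133]], [0, [-0.9, 0.325, 0.04], [0, 0, 0.133]], [0, [-0.9, 0.325, 0.04], [0, 0, 0.133]]]}}

```text
t: 12.48
tool_pos: [0.5861, -0.0891, 0.0731]
tool_rot: [-2.262, -2.174, 0.004]
contact_force: [0.7, 0.3, -3.3]
opening: 0.0294
grip_force: 51.2
```

Emit:
{"api": "play_rows", "payload": {"series": [[0, [0, 0, 0], [0, 0, 0]], [0, [0, 0, 0], [0, 0, 0]]]}}

```text
t: 12.72
tool_pos: [0.586, -0.0875, 0.074]
tool_rot: [-2.261, -2.175, 0.003]
contact_force: [-1.5, -0.4, -3.1]
opening: 0.0287
grip_force: 51.0
```

Run:
```python
from h import *
state();o=ctrl.get_obs();p=o['tool_pos']
d=snap('side');np.save('side2.npy',d,allow_pickle=True);hs=cv2.cvtColor(d['color'],cv2.COLOR_BGR2HSV)
u,v=proj(d,(p[0],p[1],.08)).astype(int);x0,y0=u-60,v-50
a=cv2.resize(d['color'][y0:y0+100,x0:x0+120],None,fx=6,fy=6,interpolation=cv2.INTER_CUBIC);cv2.imwrite('pics/s5.png',a);print(x0,y0)
t=snap('top');np.save('top2.npy',t,allow_pickle=True)
plan((.5875,-.089,.075),-2.2,1)
```

```text
t 12.72 pos [ 0.586  -0.0875  0.074 ] yaw -2.24 tilt [-0.0045  0.0017] F [-1.46 -0.36 -3.12] T [ 0.006 -0.023 -0.006] open 0.0287 g 51.0 q6 -0.235
221 185
1 rows shift [-0.042  0.021  0.003] turn [-0.02  -0.007  0.006]
```

View pics/s5.png

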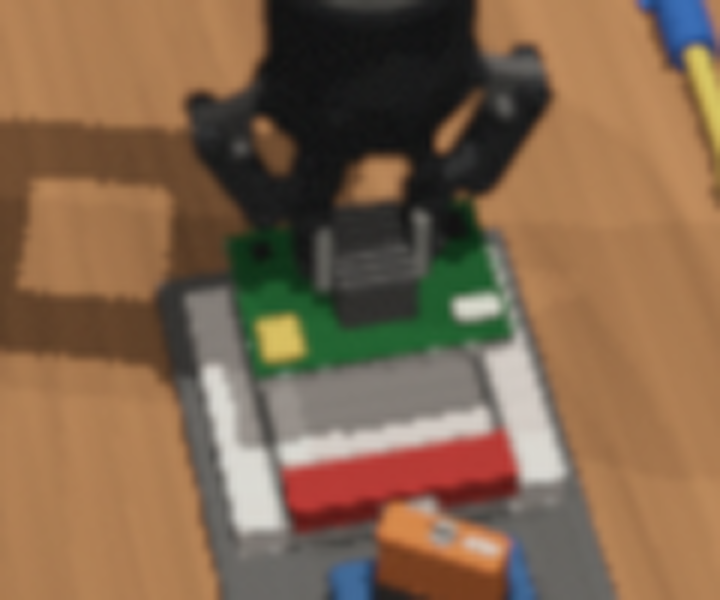

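The side crop shows the board held level over the jig, roughly parallel to the red jaw. Its near edge runs from (262,375) to (512,342) and the jaw's top face edge from (283,465) to (508,430). The white mark is at the bar's right (+x) end. I compare the two lines in the same view.

Run:
```python
from h import *
d=np.load('side2.npy',allow_pickle=True).item();x0,y0=221,185
P=lambda u,v,z:onz(d,x0+(u-2.5)/6,y0+(v-2.5)/6,z)[:2]*1000
for nm,a,b,z in(('board',(262,375),(512,342),.091),('jaw',(283,465),(508,430),.0475)):
    A,B=P(*a,z),P(*b,z);e=B-A;print(nm,A.round(1),B.round(1),'mid',((A+B)/2).round(1),'len',np.linalg.norm(e).round(1),'ang',np.degrees(np.arctan2(e[1],e[0])).round(1))
# back-left corner of fence in first side view: colour edge along mid line at z .048
s=np.load('side0.npy',allow_pickle=True).item();hs=cv2.cvtColor(s['color'],cv2.COLOR_BGR2HSV)
yaw=np.radians(-2.2);ex=np.array([np.cos(yaw),np.sin(yaw)]);ey=np.array([-np.sin(yaw),np.cos(yaw)])
c=np.array([.586,-.1403])
for z in(.048,.03):
  o=[]
  for t in np.arange(-.03,.13,.002):
    px=np.array([proj(s,[*(c+ey*t+ex*k),z]) for k in np.linspace(-.025,.025,15)],np.float32)
    q=cv2.remap(s['color'],px[:,0][:,None],px[:,1][:,None],cv2.INTER_LINEAR).reshape(-1,3).mean(0);o.append((int(round(t*1000)),int(q[2]-q[0])))
  print(z,[w for w in o if abs(w[1])>25][:14],[w for w in o if w[1]<-20])
```

```text
board [ 537.1 -118.9] [ 632.5 -126.1] mid [ 584.8 -122.5] len 95.7 ang -4.3
jaw [ 541.7 -130.6] [ 630. -135.] mid [ 585.9 -132.8] len 88.5 ang -2.9
0.048 [(-30, 64), (-28, 63), (-26, 60), (-24, 61), (-22, 62), (-20, 63), (-18, 66), (-16, 79), (-14, 98), (-12, 112), (-10, 117), (-8, 118), (-6, 118), (-4, 118)] [(76, -23), (78, -35), (80, -40), (82, -46), (84, -56), (86, -67), (88, -75), (90, -76), (92, -75), (94, -72), (96, -70), (98, -68), (100, -66), (102, -58), (104, -35)]
0.03 [(-30, 57), (-28, 60), (-26, 63), (-24, 66), (-22, 66), (-20, 66), (-18, 65), (-16, 64), (-14, 61), (-12, 61), (-10, 62), (-8, 63), (-6, 65), (-4, 77)] [(90, -24), (92, -35), (94, -40), (96, -46), (98, -55), (100, -67), (102, -75), (104, -76), (106, -75), (108, -72), (110, -70), (112, -69), (114, -68), (116, -61), (118, -43)]
```

Emit:
{"api": "play_rows", "payload": {"series": [[0, [0, 0.02, 0.3], [0, 0, 0]], [0, [0, 0, 0.3], [0, 0, 0]], [0, [0, 0, 0.12], [0, 0, 0]], [0, [0, 0, 0], [0, 0, 0]], [0, [0, 0, 0], [0, 0, 0]]]}}

```text
t: 13.45
tool_pos: [0.5892, -0.0883, 0.0412]
tool_rot: [2.263, 2.178, 0.001]
contact_force: [1.0, -0.5, -3.1]
opening: 0.0289
grip_force: 51.0
```

Run:
```python
from h import *
state();o=ctrl.get_obs();p=o['tool_pos']
d=snap('side');np.save('side3.npy',d,allow_pickle=True)
t=snap('top');np.save('top3.npy',t,allow_pickle=True)
u,v=proj(d,(p[0],p[1]-.02,.05)).astype(int);x0,y0=u-35,v-30;print('side',x0,y0)
a=cv2.resize(d['color'][y0:y0+60,x0:x0+70],None,fx=6,fy=6,interpolation=cv2.INTER_CUBIC)
u,v=proj(t,(p[0],p[1]-.03,.05)).astype(int);x1,y1=u-30,v-30;print('top',x1,y1)
b=cv2.resize(t['color'][y1:y1+60,x1:x1+60],None,fx=6,fy=6,interpolation=cv2.INTER_CUBIC)
cv2.imwrite('pics/s6.png',np.hstack([a,b]))
```

```text
t 13.45 pos [ 0.5892 -0.0883  0.0412] yaw -2.22 tilt [ 0.0007 -0.0002] F [ 1.05 -0.45 -3.11] T [-0.019  0.018 -0.012] open 0.0289 g 51.0 q6 -0.235
side 250 219
top 291 169
```

View pics/s6.png

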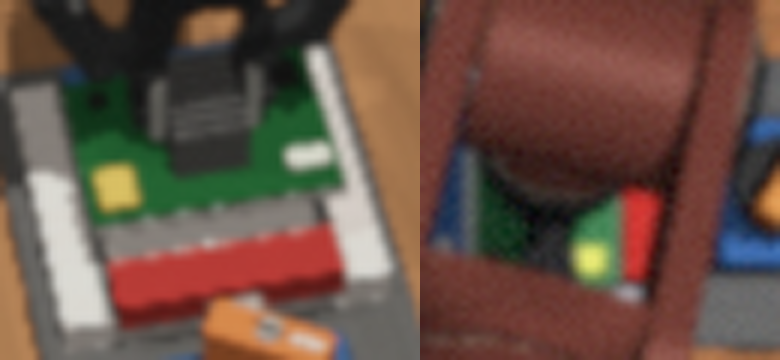

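The right half (top view through the arm) shows, left to right, the fence at (455,230), the board's green from about (482,230) to (618,230), and the red jaw from about (624,230). I measure those edges along the rows.

Run:
```python
from h import *
t=np.load('top3.npy',allow_pickle=True).item();im=t['color'].astype(int)
for r in (204,207,209,211,213):print(r,[(u,*im[r,u]) for u in list(range(295,304))+list(range(319,329))])
for nm,p in(('fence face',(.590,-.0495,.048)),('jaw face',(.5875,-.129,.0475)),('board +y',(.5892,-.0545,.066)),('board -y',(.5892,-.1245,.066))): print(nm,proj(t,p))
d=np.load('side3.npy',allow_pickle=True).item();x0,y0=250,219
P=lambda u,v,z:onz(d,x0+(u-2.5)/6,y0+(v-2.5)/6,z)[:2]*1000
for nm,a,b,z in(('board',(95,228),(343,192),.058),('jaw',(107,262),(337,229),.0475)):
    A,B=P(*a,z),P(*b,z);e=B-A;print(nm,A.round(1),B.round(1),'mid',((A+B)/2).round(1),'len',np.linalg.norm(e).round(1),'ang',np.degrees(np.arctan2(e[1],e[0])).round(1))
```

```text
204 [(295, np.int64(83), np.int64(54), np.int64(34)), (296, np.int64(85), np.int64(55), np.int64(29)), (297, np.int64(87), np.int64(61), np.int64(47)), (298, np.int64(97), np.int64(83), np.int64(76)), (299, np.int64(88), np.int64(87), np.int64(79)), (300, np.int64(70), np.int64(80), np.int64(65)), (301, np.int64(45), np.int64(62), np.int64(36)), (302, np.int64(34), np.int64(57), np.int64(22)), (303, np.int64(37), np.int64(58), np.int64(29)), (319, np.int64(51), np.int64(79), np.int64(43)), (320, np.int64(62), np.int64(99), np.int64(52)), (321, np.int64(72), np.int64(111), np.int64(57)), (322, np.int64(85), np.int64(125), np.int64(72)), (323, np.int64(89), np.int64(122), np.int64(92)), (324, np.int64(80), np.int64(104), np.int64(126)), (325, np.int64(61), np.int64(73), np.int64(174)), (326, np.int64(51), np.int64(56), np.int64(202)), (327, np.int64(52), np.int64(54), np.int64(212)), (328, np.int64(52), np.int64(54), np.int64(206))]
207 [(295, np.int64(86), np.int64(55), np.int64(39)), (296, np.int64(88), np.int64(60), np.int64(41)), (297, np.int64(88), np.int64(63), np.int64(49)), (29
[... 3261 characters left out ...]
1, np.int64(99), np.int64(193), np.int64(178)), (322, np.int64(94), np.int64(158), np.int64(130)), (323, np.int64(94), np.int64(133), np.int64(103)), (324, np.int64(82), np.int64(102), np.int64(125)), (325, np.int64(65), np.int64(76), np.int64(174)), (326, np.int64(52), np.int64(56), np.int64(201)), (327, np.int64(46), np.int64(52), np.int64(189)), (328, np.int64(33), np.int64(37), np.int64(145))]
fence face [297.80641316 199.81821385]
jaw face [324.6652069  200.03620743]
board +y [299.68675171 199.16119569]
board -y [323.66477124 198.58795979]
board [ 538.4 -121.6] [ 635.3 -127.6] mid [ 586.9 -124.6] len 97.1 ang -3.5
jaw [ 540.8 -130.9] [ 630.8 -136.7] mid [ 585.8 -133.8] len 90.1 ang -3.7
```

The top view gives about 7 mm of gap at the fence and about 5.5 mm at the jaw, and the board sits within about 1 mm along x. That is well centred, so I lower it: bed contact should come near stated z 0.0135.

Emit:
{"api": "play_rows", "payload": {"series": [[0, [0, -0.02, 0.2], [0, 0, 0]], [0, [0, 0, 0.15], [0, 0, 0]], [0, [0, 0, 0.08], [0, 0, 0]], [0, [0, 0, 0], [0, 0, 0]], [0, [0, 0, 0], [0, 0, 0]]]}}

```text
t: 14.18
tool_pos: [0.588, -0.0882, 0.0195]
tool_rot: [2.264, 2.178, 0.0]
contact_force: [0.9, 0.3, -2.4]
opening: 0.0291
grip_force: 51.0
```

Emit:
{"api": "play_rows", "payload": {"series": [[0, [0, 0, 0.04], [0, 0, 0]], [0, [0, 0, 0], [0, 0, 0]]]}}

```text
t: 14.42
tool_pos: [0.5878, -0.0881, 0.0173]
tool_rot: [-2.264, -2.178, -0.0]
contact_force: [0.6, 0.4, -2.5]
opening: 0.0287
grip_force: 51.0
```

Emit:
{"api": "play_rows", "payload": {"series": [[0, [0, 0, 0.04], [0, 0, 0]], [0, [0, 0, 0], [0, 0, 0]]]}}

```text
t: 14.68
tool_pos: [0.5876, -0.0881, 0.0151]
tool_rot: [-2.264, -2.178, 0.0]
contact_force: [0.4, -0.3, -2.3]
opening: 0.0291
grip_force: 51.0
```

Emit:
{"api": "play_rows", "payload": {"series": [[0, [0, 0, 0.025], [0, 0, 0]], [0, [0, 0, 0], [0, 0, 0]]]}}

```text
t: 14.92
tool_pos: [0.5877, -0.0881, 0.0139]
tool_rot: [-2.264, -2.178, 0.0]
contact_force: [-0.3, 0.9, -3.0]
opening: 0.0292
grip_force: 51.0
```

Emit:
{"api": "play_rows", "payload": {"series": [[0, [0, 0, 0.02], [0, 0, 0]], [0, [0, 0, 0], [0, 0, 0]]]}}

```text
t: 15.18
tool_pos: [0.588, -0.0882, 0.0135]
tool_rot: [2.264, 2.178, 0.0]
contact_force: [-1.7, 0.5, 0.0]
opening: 0.0293
grip_force: 51.3
```

Contact came exactly where predicted. I release and rise.

Emit:
{"api": "play_rows", "payload": {"series": [[0.5, [0, 0, 0], [0, 0, 0]], [0.5, [0, 0, 0], [0, 0, 0]], [0.5, [0, 0, 0], [0, 0, 0]], [0.5, [0, 0, -0.3], [0, 0, 0]], [0.5, [0, 0, -0.8], [0, 0, 0]], [0.5, [0, 0, -1], [0, 0, 0]], [0.5, [0, 0, -0.3], [0, 0, 0]], [0.5, [0, 0, 0], [0, 0, 0]]]}}

```text
t: 16.18
tool_pos: [0.5889, -0.0884, 0.1352]
tool_rot: [2.262, 2.176, 0.003]
contact_force: [-0.4, 0.6, -0.6]
opening: 0.0426
grip_force: 0.0
```

Run:
```python
from h import *
state();o=ctrl.get_obs();p=o['tool_pos']
d=snap('side');np.save('side4.npy',d,allow_pickle=True)
x0,y0=240,215
a=cv2.resize(d['color'][y0:y0+95,x0:x0+95],None,fx=6,fy=6,interpolation=cv2.INTER_CUBIC)
cv2.imwrite('pics/s7.png',a)
plan((.583,-.205,.115),62,4)
```

```text
t 16.18 pos [ 0.5889 -0.0884  0.1352] yaw -2.21 tilt [ 0.0036 -0.0011] F [-0.44  0.58 -0.57] T [-0.007  0.056  0.035] open 0.0426 g 0.0 q6 -0.235
4 rows shift [-0.561 -0.251  0.09 ] turn [ 0.     0.    -2.007]
```

View pics/s7.png

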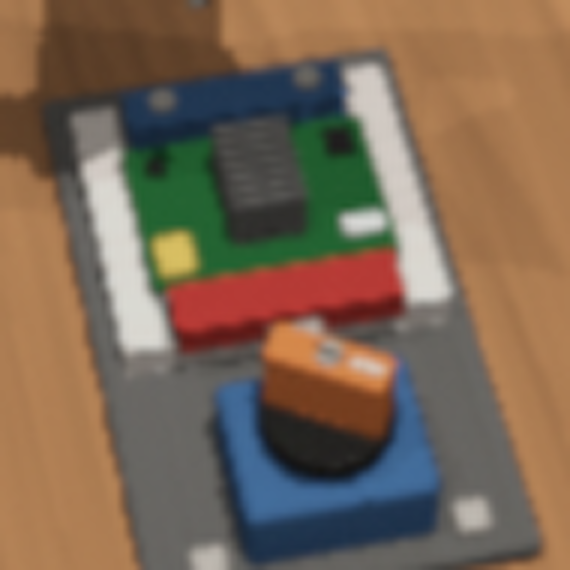

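The board lies flat between fence and jaw, parallel to them. The knob's steel disc is at crop (328,350) and the white mark at (368,365). I work out the knob axis and bar direction from those.

Run:
```python
from h import *
d=np.load('side4.npy',allow_pickle=True).item()
P=lambda u,v,z:onz(d,240+(u-2.5)/6,215+(v-2.5)/6,z)[:2]*1000
c=P(328,350,.099);m=P(368,365,.099);a=P(266,335,.099);b=P(394,371,.099);e=m-c
print('disc',c,'mark',m,np.linalg.norm(e),np.degrees(np.arctan2(e[1],e[0])),'ends',a,b,(a+b)/2,np.linalg.norm(b-a),np.degrees(np.arctan2(*(b-a)[::-1])))
yaw=np.radians(62);
plan((.583,-.2045,.12),62,9)
```

```text
disc [ 583.29821072 -207.79680076] mark [ 595.47901367 -217.35622348] 15.484008620937491 -38.124614977964 ends [ 563.35259258 -196.29619477] [ 603.77264066 -221.99601148] [ 583.56261662 -209.14610312] 47.89844324687432 -32.44895793153517
9 rows shift [-0.239 -0.131  0.029] turn [ 0.     0.    -0.892]
```

Run:
```python
from h import *
t=np.load('top0.npy',allow_pickle=True).item();im=t['color'].astype(int)
for u,v in((353.6,198.8),(353.6,197.6)):print(onz(t,u,v,.099).round(4))
# bar mask: bar top is bright (orange, white, steel) against black skirt (z .067): contour at z .099
g=cv2.resize(t['color'][186:213,340:368],None,fx=8,fy=8,interpolation=cv2.INTER_CUBIC)
hs=cv2.cvtColor(g,cv2.COLOR_BGR2HSV);r=g[...,2].astype(int)
m=((r>105)&(g[...,0].astype(int)<r+30)).astype(np.uint8);k,l,st,ce=cv2.connectedComponentsWithStats(m)
i=l[int((198-186)*8),int((353.3-340)*8)];i=i or 1+np.argmax(st[1:,4]);c=max(cv2.findContours((l==i).astype(np.uint8),0,1)[0],key=len).reshape(-1,2)
P=np.array([onz(t,340+(a+.5)/8-.5,186+(b+.5)/8-.5,.099)[:2] for a,b in c],np.float32)*1000
print(st[i],cv2.minAreaRect(P))
plan((.583,-.204,.12),60,9)
```

```text
[ 0.5817 -0.2062  0.099 ]
[ 0.5852 -0.2063  0.099 ]
[  59   35  108  130 7373] ((583.8328857421875, -206.0792999267578), (20.072744369506836, 49.74388122558594), 55.044647216796875)
9 rows shift [-0.24  -0.126  0.029] turn [ 0.     0.    -0.864]
```

The bar fits at (0.583, -0.2055), direction about -34°, size 50×20 mm, which agrees with 46×16 plus blur. I move above it.

Run:
```python
from h import *
plan((.583,-.2055,.12),56,8)
```

```text
8 rows shift [-0.277 -0.132  0.032] turn [ 0.    0.   -0.91]
```

Emit:
{"api": "play_rows", "payload": {"series": [[0.6, [-0.277, -0.132, 0.03], [0, 0, -0.91]], [0.6, [-0.277, -0.132, 0.03], [0, 0, -0.91]], [0.6, [-0.277, -0.132, 0.03], [0, 0, -0.91]], [0.6, [-0.277, -0.132, 0.03], [0, 0, -0.91]], [0.6, [-0.277, -0.132, 0.03], [0, 0, -0.91]], [0.6, [-0.277, -0.132, 0.03], [0, 0, -0.91]], [0.6, [-0.277, -0.132, 0.03], [0, 0, -0.91]], [0.6, [-0.277, -0.132, 0.03], [0, 0, -0.91]]]}}

```text
t: 17.23
tool_pos: [0.5817, -0.2054, 0.1179]
tool_rot: [-0.91, -3.002, -0.001]
contact_force: [0.1, 0.1, 0.8]
opening: 0.0513
grip_force: 0.0
```

Emit:
{"api": "play_rows", "payload": {"series": [[0.6, [0, 0, 0], [0, 0, 0]], [0.6, [0, 0, 0], [0, 0, 0]]]}}

```text
t: 17.48
tool_pos: [0.5822, -0.2048, 0.1194]
tool_rot: [-0.92, -3.001, -0.001]
contact_force: [-0.4, -0.4, 0.5]
opening: 0.0513
grip_force: 0.0
```

Run:
```python
from h import *
state()
plan((.583,-.2055,.0425),56,4)
```

```text
t 17.48 pos [ 0.5822 -0.2048  0.1194] yaw 55.93 tilt [-0.0026  0.0015] F [-0.39 -0.44  0.5 ] T [ 0.023 -0.035 -0.009] open 0.0513 g 0.0 q6 -1.435
4 rows shift [-0.006 -0.001  0.385] turn [-0.    -0.005 -0.002]
```

Emit:
{"api": "play_rows", "payload": {"series": [[0.6, [0, 0, 0.4], [0, 0, 0]], [0.6, [0, 0, 0.5], [0, 0, 0]], [0.6, [0, 0, 0.4], [0, 0, 0]], [0.6, [0, 0, 0.25], [0, 0, 0]], [0.6, [0, 0, 0], [0, 0, 0]], [0, [0, 0, 0], [0, 0, 0]], [0, [0, 0, 0], [0, 0, 0]], [0, [0, 0, 0], [0, 0, 0]]], "force": 40}}

```text
t: 18.48
tool_pos: [0.5835, -0.207, 0.0451]
tool_rot: [0.917, 3.003, -0.004]
contact_force: [-2.5, -3.2, 4.7]
opening: 0.0155
grip_force: 43.3
```

Emit:
{"api": "play_rows", "payload": {"series": [[0, [0, 0, 0], [0, 0, 0]]]}}

```text
t: 18.6
tool_pos: [0.5836, -0.207, 0.0451]
tool_rot: [0.918, 3.003, -0.003]
contact_force: [-3.9, -4.0, 6.0]
opening: 0.015
grip_force: 43.4
```

Run:
```python
from h import *
state()
```

```text
t 18.6 pos [ 0.5836 -0.207   0.0451] yaw 56.01 tilt [ 0.0009 -0.0025] F [-3.87 -3.99  5.99] T [-0.691  0.674 -0.026] open 0.015 g 43.4 q6 -1.437
```

Gripped on the 16 mm bar with small side loads. The minimum travel to a click is about 57°, so a first 38° turn is safe.

Emit:
{"api": "play_rows", "payload": {"series": [[0, [0, 0, 0], [0, 0, 0.6]], [0, [0, 0, 0], [0, 0, 0.6]], [0, [0, 0, 0], [0, 0, 0.6]], [0, [0, 0, 0], [0, 0, 0.6]]], "force": 60}}

```text
t: 19.1
tool_pos: [0.584, -0.2068, 0.0452]
tool_rot: [1.409, 2.805, -0.002]
contact_force: [-2.3, -3.8, 5.1]
opening: 0.0149
grip_force: 63.7
```

Run:
```python
from h import *
state()
```

```text
t 19.1 pos [ 0.584  -0.2068  0.0452] yaw 36.65 tilt [ 0.0019 -0.002 ] F [-2.34 -3.78  5.11] T [-0.466  0.432  0.038] open 0.0149 g 63.7 q6 -1.099
```

Emit:
{"api": "play_rows", "payload": {"series": [[0, [0, 0, 0], [0, 0, 0.6]], [0, [0, 0, 0], [0, 0, 0.6]], [0, [0, 0, 0], [0, 0, 0.6]], [0, [0, 0, 0], [0, 0, 0.6]]]}}

```text
t: 19.6
tool_pos: [0.5845, -0.2066, 0.0452]
tool_rot: [1.857, 2.53, 0.0]
contact_force: [-0.3, -3.2, 3.7]
opening: 0.0146
grip_force: 63.6
```

Run:
```python
from h import *
state()
```

```text
t 19.6 pos [ 0.5845 -0.2066  0.0452] yaw 17.45 tilt [ 0.003 -0.002] F [-0.28 -3.19  3.65] T [-0.501  0.19   0.033] open 0.0146 g 63.6 q6 -0.764
```

```bash
cat >> h.py <<'E'
def jaw(d):
    hs=cv2.cvtColor(d['color'],cv2.COLOR_BGR2HSV);m=cv2.inRange(hs,(0,140,70),(6,255,255))|cv2.inRange(hs,(172,140,70),(180,255,255))
    m[:240]=0;m[300:]=0;m[:,:262]=0;m[:,312:]=0
    # rows of the upper (clamping-face) edge, per column
    cols=[(u,np.nonzero(m[:,u])[0]) for u in range(272,284)]
    print('jaw top-edge row',np.mean([r.min() for _,r in cols if len(r)]).round(2),'count',int((m>0).sum()))
E
python3 - <<'E'
from h import *
jaw(np.load('side4.npy',allow_pickle=True).item());jaw(snap('side'))
E
```

```text
jaw top-edge row 261.33 count 377
jaw top-edge row 262.67 count 15
```

Emit:
{"api": "play_rows", "payload": {"series": [[0, [0, 0, 0], [0, 0, 0.6]], [0, [0, 0, 0], [0, 0, 0.6]], [0, [0, 0, 0], [0, 0, 0.6]]]}}

```text
t: 20.02
tool_pos: [0.5848, -0.2066, 0.0452]
tool_rot: [2.157, 2.278, 0.002]
contact_force: [0.8, -2.7, 2.9]
opening: 0.0146
grip_force: 63.6
```

Run:
```python
from h import *
state();jaw(snap('side'))
```

```text
t 20.02 pos [ 0.5848 -0.2066  0.0452] yaw 3.13 tilt [ 0.0039 -0.0021] F [ 0.83 -2.68  2.89] T [-0.497 -0.116 -0.02 ] open 0.0146 g 63.6 q6 -0.514
jaw top-edge row 263.0 count 31
```

Run:
```python
from h import *
s=snap('side');np.save('side5.npy',s,allow_pickle=True)
for d in(np.load('side4.npy',allow_pickle=True).item(),s):
    im=d['color'].astype(int);m=(im[...,2]>1.9*im[...,1])&(im[...,2]>1.9*im[...,0])&(im[...,2]>25)
    v,u=np.nonzero(m[245:285,255:320]);print(len(u),'cols',u.min()+255,u.max()+255)
    for c in range(266,312,4):
        r=np.nonzero(m[245:285,c])[0]+245;print(c,(r.min(),r.max()) if len(r) else None,end=' ')
    print()
    # expected jaw-face top line pixels at stated gap
for k in(0,.005,.010): print(k,[proj(s,(.5875+x,-.129-.008+k,.0475)).round(1) for x in(-.04,.04)])
```

```text
422 cols 268 306
266 None 270 (np.int64(262), np.int64(272)) 274 (np.int64(262), np.int64(272)) 278 (np.int64(261), np.int64(271)) 282 (np.int64(260), np.int64(271)) 286 (np.int64(260), np.int64(268)) 290 (np.int64(259), np.int64(282)) 294 (np.int64(258), np.int64(268)) 298 (np.int64(258), np.int64(281)) 302 (np.int64(257), np.int64(284)) 306 (np.int64(262), np.int64(266)) 310 None 
59 cols 269 298
266 None 270 (np.int64(269), np.int64(272)) 274 None 278 (np.int64(261), np.int64(262)) 282 (np.int64(261), np.int64(264)) 286 None 290 None 294 (np.int64(263), np.int64(266)) 298 (np.int64(263), np.int64(263)) 302 None 306 None 310 None 
0 [array([270.8, 263.8]), array([304.4, 257.1])]
0.005 [array([270.3, 262.1]), array([303.8, 255.4])]
0.01 [array([269.9, 260.4]), array([303.3, 253.7])]
```

The visible jaw pixels (row 261–262 at column 278, bottom 272 at column 270) have not moved, so the play is not yet taken up. I continue and watch the torque.

Emit:
{"api": "play_rows", "payload": {"series": [[0, [0, 0, 0], [0, 0, 0.6]], [0, [0, 0, 0], [0, 0, 0.6]], [0, [0, 0, 0], [0, 0, 0.6]]]}}

```text
t: 20.5
tool_pos: [0.5851, -0.2068, 0.0452]
tool_rot: [2.424, 1.991, 0.003]
contact_force: [2.1, -2.8, 4.4]
opening: 0.0146
grip_force: 63.6
```

Run:
```python
from h import *
state()
```

```text
t 20.5 pos [ 0.5851 -0.2068  0.0452] yaw -11.2 tilt [ 0.0046 -0.0025] F [ 2.13 -2.8   4.36] T [-0.69  -0.468 -0.011] open 0.0146 g 63.6 q6 -0.264
```

Emit:
{"api": "play_rows", "payload": {"series": [[0, [0, 0, 0], [0, 0, 0.6]], [0, [0, 0, 0], [0, 0, 0.6]], [0, [0, 0, 0], [0, 0, 0.6]]]}}

```text
t: 20.88
tool_pos: [0.5855, -0.2069, 0.0452]
tool_rot: [2.654, 1.671, 0.005]
contact_force: [2.0, -5.2, 2.8]
opening: 0.015
grip_force: 63.4
```

Run:
```python
from h import *
state()
```

```text
t 20.88 pos [ 0.5855 -0.2069  0.0452] yaw -25.6 tilt [ 0.0055 -0.0029] F [ 1.96 -5.17  2.75] T [-0.873 -0.526  0.005] open 0.015 g 63.4 q6 -0.012
```

Emit:
{"api": "play_rows", "payload": {"series": [[0, [0, 0, 0], [0, 0, 0.6]], [0, [0, 0, 0], [0, 0, 0.6]], [0, [0, 0, 0], [0, 0, 0.6]]]}}

```text
t: 21.25
tool_pos: [0.5857, -0.2072, 0.0452]
tool_rot: [2.841, 1.326, 0.006]
contact_force: [4.1, -5.3, 2.6]
opening: 0.0146
grip_force: 63.3
```

Run:
```python
from h import *
state()
```

```text
t 21.25 pos [ 0.5857 -0.2072  0.0452] yaw -39.96 tilt [ 0.0061 -0.0037] F [ 4.1  -5.3   2.64] T [-0.965 -0.663  0.205] open 0.0146 g 63.3 q6 0.238
```

Emit:
{"api": "play_rows", "payload": {"series": [[0, [0, 0, 0], [0, 0, 0.6]], [0, [0, 0, 0], [0, 0, 0.6]], [0, [0, 0, 0], [0, 0, 0.6]]]}}

```text
t: 21.62
tool_pos: [0.5859, -0.2075, 0.0452]
tool_rot: [2.985, 0.96, 0.008]
contact_force: [3.4, -5.6, 2.3]
opening: 0.0148
grip_force: 63.2
```

Run:
```python
from h import *
state()
```

```text
t 21.62 pos [ 0.5859 -0.2075  0.0452] yaw -54.36 tilt [ 0.0065 -0.0044] F [ 3.35 -5.62  2.26] T [-1.157 -0.795  0.154] open 0.0148 g 63.2 q6 0.49
```

Torque has risen to about 0.2 N m, so the jaw is winding. The earliest possible click is near yaw -83°. I go on in checked steps.

Emit:
{"api": "play_rows", "payload": {"series": [[0, [0, 0, 0], [0, 0, 0.6]], [0, [0, 0, 0], [0, 0, 0.6]], [0, [0, 0, 0], [0, 0, 0.6]]]}}

```text
t: 22.0
tool_pos: [0.586, -0.2079, 0.0453]
tool_rot: [3.082, 0.578, 0.009]
contact_force: [4.3, -7.2, 1.3]
opening: 0.0145
grip_force: 63.1
```

Run:
```python
from h import *
state()
```

```text
t 22.0 pos [ 0.586  -0.2079  0.0453] yaw -68.76 tilt [ 0.0068 -0.0051] F [ 4.26 -7.22  1.34] T [-1.357 -0.797  0.217] open 0.0145 g 63.1 q6 0.741
```

Emit:
{"api": "play_rows", "payload": {"series": [[0, [0, 0, 0], [0, 0, 0.6]], [0, [0, 0, 0], [0, 0, 0.6]]]}}

```text
t: 22.25
tool_pos: [0.586, -0.2081, 0.0453]
tool_rot: [3.119, 0.319, 0.01]
contact_force: [4.2, -7.2, 1.6]
opening: 0.0147
grip_force: 63.1
```

Run:
```python
from h import *
state()
```

```text
t 22.25 pos [ 0.586  -0.2081  0.0453] yaw -78.32 tilt [ 0.0068 -0.0057] F [ 4.15 -7.21  1.56] T [-1.506 -0.803  0.421] open 0.0147 g 63.1 q6 0.908
```

Torque has climbed to 0.42 and the click is close. I use very small steps now.

Emit:
{"api": "play_rows", "payload": {"series": [[0, [0, 0, 0], [0, 0, 0.25]]]}}

```text
t: 22.38
tool_pos: [0.586, -0.2082, 0.0453]
tool_rot: [3.124, 0.266, 0.01]
contact_force: [4.3, -7.7, 0.8]
opening: 0.0147
grip_force: 63.1
```

Run:
```python
from h import *
state()
```

```text
t 22.38 pos [ 0.586  -0.2082  0.0453] yaw -80.27 tilt [ 0.0068 -0.0057] F [ 4.28 -7.67  0.79] T [-1.462 -0.787  0.259] open 0.0147 g 63.1 q6 0.942
```

Emit:
{"api": "play_rows", "payload": {"series": [[0, [0, 0, 0], [0, 0, 0.25]]]}}

```text
t: 22.5
tool_pos: [0.586, -0.2082, 0.0453]
tool_rot: [3.128, 0.211, 0.01]
contact_force: [4.2, -7.2, 1.3]
opening: 0.0145
grip_force: 63.1
```

Run:
```python
from h import *
state()
```

```text
t 22.5 pos [ 0.586  -0.2082  0.0453] yaw -82.3 tilt [ 0.007  -0.0057] F [ 4.24 -7.16  1.27] T [-1.529 -0.814  0.04 ] open 0.0145 g 63.1 q6 0.977
```

Torque has dropped to 0.04. That may be the click or just slow-speed friction, so I check how far the board and jaw have moved in the side view.

Run:
```python
from h import *
state();s=snap('side');np.save('side6.npy',s,allow_pickle=True)
for d in(np.load('side4.npy',allow_pickle=True).item(),np.load('side5.npy',allow_pickle=True).item(),s):
    im=d['color'];hs=cv2.cvtColor(im,cv2.COLOR_BGR2HSV)
    for nm,lo,hi,(x0,y0,x1,y1) in(('yellow',(20,80,40),(35,255,255),(262,245,276,265)),('red-left',(0,120,30),(7,255,255),(262,250,285,282)),('white',(0,0,150),(180,70,255),(294,244,306,258))):
        m=cv2.inRange(hs[y0:y1,x0:x1],lo,hi);v,u=np.nonzero(m);print(nm,len(u),(u.mean()+x0).round(2) if len(u) else '',(v.mean()+y0).round(2) if len(u) else '',end=' | ')
    print()
    for c in(272,278): print(c,[tuple(int(q) for q in im[r,c]) for r in range(255,274)])
print(proj(s,(.555,-.12,.038)),proj(s,(.555,-.113,.038)))
```

```text
t 22.5 pos [ 0.586  -0.2082  0.0453] yaw -82.3 tilt [ 0.007  -0.0057] F [ 4.24 -7.16  1.27] T [-1.529 -0.814  0.04 ] open 0.0145 g 63.1 q6 0.977
yellow 58 268.76 257.31 | red-left 181 276.38 266.47 | white 43 302.05 249.77 | 
272 [(60, 123, 107), (66, 135, 134), (70, 142, 147), (73, 150, 158), (68, 143, 151), (54, 115, 107), (50, 93, 112), (54, 72, 169), (54, 60, 182), (53, 57, 181), (53, 58, 181), (53, 58, 181), (54, 59, 182), (54, 59, 183), (50, 55, 175), (35, 39, 132), (26, 28, 99), (29, 32, 96), (51, 55, 100)]
278 [(44, 77, 36), (47, 93, 35), (49, 98, 35), (49, 99, 35), (50, 98, 43), (51, 91, 106), (53, 71, 167), (53, 60, 181), (53, 58, 181), (53, 58, 182), (54, 58, 182), (54, 59, 182), (53, 59, 182), (50, 55, 174), (35, 38, 130), (25, 28, 98), (29, 31, 95), (51, 54, 99), (76, 80, 95)]
yellow 10 269.5 254.2 | red-left 39 277.31 265.28 | white 0   | 
272 [(50, 61, 62), (54, 57, 60), (58, 60, 63), (55, 57, 58), (51, 52, 53), (46, 48, 48), (47, 48, 48), (46, 47, 47), (43, 43, 43), (35, 35, 35), (31, 31, 31), (28, 27, 27), (27, 27, 27), (28, 28, 28), (27, 26, 33), (25, 25, 50), (21, 
[... 289 characters left out ...]
28), (30, 29, 31)]
yellow 50 268.54 255.78 | red-left 174 276.14 263.57 | white 0   | 
272 [(32, 67, 57), (34, 73, 73), (36, 80, 84), (36, 78, 90), (29, 54, 95), (26, 33, 101), (26, 29, 103), (26, 29, 103), (27, 30, 103), (27, 30, 103), (26, 30, 104), (26, 29, 100), (20, 22, 81), (18, 21, 74), (22, 24, 74), (55, 60, 87), (94, 99, 109), (93, 97, 103), (88, 92, 97)]
278 [(29, 50, 22), (26, 52, 19), (26, 50, 43), (25, 38, 79), (27, 31, 99), (26, 28, 104), (28, 30, 104), (26, 29, 104), (26, 28, 104), (26, 29, 103), (26, 28, 99), (21, 24, 81), (20, 22, 74), (23, 25, 75), (57, 60, 88), (93, 98, 108), (91, 96, 102), (87, 91, 96), (86, 90, 95)]
[272.37419749 259.75139774] [271.69240135 257.38634558]
```

The jaw has advanced several millimetres. I need its travel to subpixel precision to know whether it has stopped against the board, so I use an illumination-independent red ratio.

```bash
cat >> h.py <<'E'
def edges(d,cols=range(270,284)):
    im=d['color'].astype(float);o=[]
    for c in cols:
        col=im[250:282,c];q=(col[:,2]-(col[:,0]+col[:,1])/2)
        w=np.nonzero(q>.5*q.max())[0];a,b=w[0],w[-1];th=.5*np.median(q[a+2:a+5]);thb=.5*np.median(q[b-2:b])
        i=a
        while q[i-1]>th:i-=1
        while q[i]<th:i+=1
        top=i-1+(th-q[i-1])/(q[i]-q[i-1])
        i=b
        while q[i]>thb:i+=1
        bot=i-1+(q[i-1]-thb)/(q[i-1]-q[i]);o.append((top+250,bot+250))
    return np.array(o)
E
python3 - <<'E'
from h import *
s4=np.load('side4.npy',allow_pickle=True).item();s6=np.load('side6.npy',allow_pickle=True).item()
a,b=edges(s4),edges(s6);print((a-b).round(2).T,np.median(a-b,0))
for k in(0,.01):print(proj(s4,(.55,-.14+k,.0475)),proj(s4,(.55,-.16+k,.03)))
# bar-free part of the board: fence top-front edge vs board markers
E
```

```text
[[ 0.8  -0.18  3.11  2.86  2.73  2.58  2.45  2.39  2.62  2.78  2.69  2.57
   2.43  2.36]
 [ 0.59  3.13  3.12  2.2   2.11  2.25  2.5   3.08  3.08  2.31  2.45  2.53
   2.77  3.26]] [2.57510293 2.5153968 ]
[272.19467662 264.64029754] [274.2729872  276.02399425]
[271.20615968 261.18112614] [273.27323939 272.50303784]
```

The jaw travel is about 7.1 mm. A further 4° stays well short of any second click. It will show whether the jaw still moves or the torque rebuilds.

Emit:
{"api": "play_rows", "payload": {"series": [[0, [0, 0, 0], [0, 0, 0.25]]]}}

```text
t: 22.68
tool_pos: [0.5859, -0.2083, 0.0453]
tool_rot: [3.132, 0.156, 0.01]
contact_force: [4.4, -8.3, 1.5]
opening: 0.0149
grip_force: 63.1
```

Run:
```python
from h import *
state()
```

```text
t 22.68 pos [ 0.5859 -0.2083  0.0453] yaw -84.3 tilt [ 0.0069 -0.0057] F [ 4.43 -8.25  1.47] T [-1.506 -0.784 -0.008] open 0.0149 g 63.1 q6 1.012
```

Emit:
{"api": "play_rows", "payload": {"series": [[0, [0, 0, 0], [0, 0, 0.25]]]}}

```text
t: 22.8
tool_pos: [0.586, -0.2083, 0.0453]
tool_rot: [3.134, 0.101, 0.011]
contact_force: [4.6, -7.7, 0.9]
opening: 0.015
grip_force: 63.1
```

Run:
```python
from h import *
state();z=[]
for _ in range(4):
    z.append(ctrl.get_obs()['wrist_torque'][2]);s=snap('side')
print(np.round(z,3));state()
np.save('side7.npy',s,allow_pickle=True)
s4=np.load('side4.npy',allow_pickle=True).item();s6=np.load('side6.npy',allow_pickle=True).item()
a,b,c=edges(s4),edges(s6),edges(s);print(np.median(a-c,0),np.mean((b-c)[2:],0),np.std((b-c)[2:],0))
```

```text
t 22.8 pos [ 0.586  -0.2083  0.0453] yaw -86.31 tilt [ 0.0069 -0.0058] F [ 4.65 -7.68  0.95] T [-1.555 -0.765  0.022] open 0.015 g 63.1 q6 1.047
[ 0.022 -0.021 -0.003 -0.005]
t 23.0 pos [ 0.586  -0.2083  0.0453] yaw -86.25 tilt [ 0.0069 -0.0057] F [ 4.86 -8.49  1.53] T [-1.519 -0.757  0.008] open 0.0144 g 63.1 q6 1.046
[2.58708436 2.48398393] [0.00694333 0.00955165] [0.01745973 0.05306423]
```

The jaw stood still over those 4° (0.007 px against 0.25 px expected) and the torque stayed at zero after its 0.42 peak. That is the first click, so I stop, release and rise.

Emit:
{"api": "play_rows", "payload": {"series": [[0.6, [0, 0, 0], [0, 0, 0]], [0.6, [0, 0, 0], [0, 0, 0]], [0.6, [0, 0, 0], [0, 0, 0]], [0.6, [0, 0, 0], [0, 0, 0]], [0.6, [0, 0, -0.4], [0, 0, 0]], [0.6, [0, 0, -0.8], [0, 0, 0]], [0.6, [0, 0, -1], [0, 0, 0]], [0.6, [0, 0, -1], [0, 0, 0]]]}}

```text
t: 24.0
tool_pos: [0.5833, -0.2056, 0.2068]
tool_rot: [3.139, 0.1, 0.002]
contact_force: [0.9, -1.4, 0.3]
opening: 0.0513
grip_force: 0.0
```

Emit:
{"api": "play_rows", "payload": {"series": [[0.6, [0, 1, 0], [0, 0, 0]], [0.6, [0, 1, 0], [0, 0, 0]], [0.6, [0, 1, 0], [0, 0, 0]], [0.6, [0, 0, 0], [0, 0, 0]]]}}

```text
t: 24.5
tool_pos: [0.5924, -0.3586, 0.2049]
tool_rot: [3.139, 0.093, 0.002]
contact_force: [0.3, 0.6, -0.1]
opening: 0.0514
grip_force: 0.0
```

Run:
```python
from h import *
state();s=snap('side');np.save('side8.npy',s,allow_pickle=True);t=snap('top');np.save('top8.npy',t,allow_pickle=True)
s4=np.load('side4.npy',allow_pickle=True).item()
print('jaw px',np.median(edges(s4)-edges(s),0))
# knob top, side: orange/white/dark on the bar top plane sampled radially about axis
c=np.array([.5835,-.208]);
for nm,d in(('before',s4),('after',s)):
    g=cv2.cvtColor(d['color'],cv2.COLOR_BGR2HSV);best=[]
    for a in range(0,360,6):
        def smp(r):
            u,v=proj(d,[c[0]+r*np.cos(np.radians(a)),c[1]+r*np.sin(np.radians(a)),.099]);return cv2.getRectSubPix(d['color'],(1,1),(float(u),float(v)))[0,0].astype(int)
        w=smp(.018);k=smp(.0035);best.append((a-360 if a>180 else a,int(w.min()),int(k.sum())))
    print(nm,'white',sorted(best,key=lambda q:-q[1])[:5],'slot',sorted(best,key=lambda q:q[2])[:8])
```

```text
t 24.5 pos [ 0.5924 -0.3586  0.2049] yaw -86.59 tilt [ 0.0011 -0.0013] F [ 0.29  0.56 -0.08] T [ 0.049  0.048 -0.012] open 0.0514 g 0.0 q6 0.86
jaw px [2.64135883 3.42946872]
before white [(-42, 162, 419), (-36, 161, 422), (-30, 133, 426), (-48, 129, 417), (-54, 98, 415)] slot [(162, 75, 401), (156, 75, 402), (150, 75, 403), (168, 73, 403), (144, 75, 404), (138, 74, 405), (132, 76, 408), (174, 68, 409)]
after white [(126, 178, 347), (120, 177, 349), (132, 177, 345), (114, 176, 350), (108, 175, 350)] slot [(18, 78, 251), (24, 99, 251), (12, 57, 252), (30, 115, 252), (6, 49, 254), (0, 46, 256), (-144, 38, 257), (-138, 33, 257)]
```

The arm still screens part of the knob. I back it off to the other side and check the slot against the mark numerically.

Emit:
{"api": "play_rows", "payload": {"series": [[0.6, [0, -1, 0], [0, 0, 0]], [0.6, [0, -1, 0], [0, 0, 0]], [0.6, [0, -1, 0], [0, 0, 0]], [0.6, [0, -1, 0], [0, 0, 0]], [0.6, [0.3, -1, 0], [0, 0, 0]], [0.6, [0.5, -1, 0], [0, 0, 0]], [0.6, [0.5, -1, 0], [0, 0, 0]], [0.6, [0, 0, 0], [0, 0, 0]]]}}

```text
t: 25.6
tool_pos: [0.6357, 0.003, 0.2044]
tool_rot: [-3.139, -0.11, -0.001]
contact_force: [0.1, -0.4, 0.5]
opening: 0.0511
grip_force: 0.0
```

Run:
```python
from h import *
state();S=[snap('side') for _ in range(6)];s=dict(S[0]);s['color']=np.mean([q['color'] for q in S],0).astype(np.uint8);np.save('side9.npy',s,allow_pickle=True)
s4=np.load('side4.npy',allow_pickle=True).item()
print('jaw px',np.median(edges(s4)-edges(s),0))
# rectify bar-top plane: 0.25 mm/px, 64 mm square, world x right, world y up
for nm,d in(('before',s4),('after',s)):
    c=(.5835,-.208);h=.032;q=np.float32([proj(d,(c[0]+a*h,c[1]+b*h,.099)) for a,b in((-1,1),(1,1),(1,-1),(-1,-1))])
    H=cv2.getPerspectiveTransform(np.float32([[0,0],[256,0],[256,256],[0,256]]),q)
    r=cv2.warpPerspective(d['color'],H,(256,256),flags=cv2.INTER_CUBIC|cv2.WARP_INVERSE_MAP)
    f=r.astype(int);V=f.max(2);sat=V-f.min(2)
    w=((f.min(2)>120)).astype(np.uint8);k,l,st,ce=cv2.connectedComponentsWithStats(w)
    print(nm,'white blobs',[(ce[i].round(0)/4-32,st[i,4]) for i in range(1,k) if st[i,4]>60])
    print('  orange',[(ce[i].round(0)/4-32,st[i,4]) for k,l,st,ce in[cv2.connectedComponentsWithStats(cv2.inRange(cv2.cvtColor(r,cv2.COLOR_BGR2HSV),(5,140,90),(20,255,255)))] for i in range(1,k) if st[i,4]>200])
    # coarse luma print about the middle, every 2 mm
    g=(sat).astype(np.float32);print(np.round(cv2.resize(g[64:192,40:216],(22,16),interpolation=cv2.INTER_AREA)).astype(int))
    print(np.round(cv2.resize(V[64:192,40:216].astype(np.float32),(22,16),interpolation=cv2.INTER_AREA)).astype(int))
```

```text
t 25.6 pos [0.6357 0.003  0.2044] yaw -85.98 tilt [0.0009 0.0008] F [ 0.08 -0.45  0.54] T [-0.011  0.036 -0.05 ] open 0.0511 g 0.0 q6 1.388
jaw px [2.63867727 3.47195318]
before white blobs [(array([ -3.5 , -11.25]), np.int32(543)), (array([0., 1.]), np.int32(935)), (array([11.5,  9.5]), np.int32(1270))]
  orange [(array([-7.25, 11.5 ]), np.int32(18535)), (array([9.75, 1.75]), np.int32(391))]
[[ 66  69  88 109 114  98  71  52  45  41  40  52  66  75  79  79  77  75
   74  76  80  84]
 [ 64  77 104 125 130 111  76  49  33  25  28  42  60  68  68  69  69  70
   71  71  70  71]
 [ 66  96 122 133 134 122  98  74  50  31  29  40  54  59  58  59  59  61
   66  66  64  62]
 [ 80 115 132 136 137 133 123 109  81  53  43  45  47  43  40  40  39  40
   48  49  45  43]
 [101 127 136 137 137 138 136 129 110  87  70  56  46  34  23  19  18  19
   24  25  24  23]
 [118 134 137 137 137 137 137 136 125 102  79  62  53  42  28  19  12  11
   11  11  11  11]
 [123 134 136 137 137 136 137 135 118  83  51  40  47  57  56  42  22   9
    5   6   7   7]
 [110 125 130 134 137 137 136 127 101  59  28  21  37
[... 4865 characters left out ...]
3 131 149 177 196 201 201 201
  202 201 198 178]
 [191 199 202 203 201 199 199 194 171 144 140 152 166 183 196 201 201 201
  201 202 200 182]
 [191 199 202 201 198 198 200 197 181 165 160 167 179 190 198 201 202 201
  201 201 199 182]
 [190 200 201 200 199 200 200 199 194 187 181 181 188 195 197 197 199 198
  196 193 193 182]
 [186 196 196 196 197 195 192 191 192 189 180 178 183 187 183 178 179 181
  178 170 167 159]
 [172 181 175 172 176 175 168 164 165 164 154 150 154 157 152 145 145 149
  146 138 132 121]
 [145 150 142 139 143 143 137 132 133 132 127 124 125 127 125 121 122 123
  122 117 109 103]
 [121 124 120 119 121 121 118 116 117 117 116 114 114 115 116 115 114 114
  114 112 101 109]]
```

Run:
```python
from h import *
for nm,f in(('before','side4.npy'),('after','side9.npy')):
    d=np.load(f,allow_pickle=True).item();c=(.5835,-.208);h=.032
    q=np.float32([proj(d,(c[0]+a*h,c[1]+b*h,.099)) for a,b in((-1,1),(1,1),(1,-1),(-1,-1))])
    H=cv2.getPerspectiveTransform(np.float32([[0,0],[256,0],[256,256],[0,256]]),q)
    r=cv2.warpPerspective(d['color'],H,(256,256),flags=cv2.INTER_CUBIC|cv2.WARP_INVERSE_MAP).astype(float)
    V=r.max(2);sat=V-r.min(2);yy,xx=np.mgrid[:256,:256]
    # disc centre = centroid of low saturation in the middle
    m=(np.hypot(xx-130,yy-134)<26);w=np.clip(60-sat,0,None)*m;cx,cy=(w*xx).sum()/w.sum(),(w*yy).sum()/w.sum()
    for R0 in(12,16,20):
        k=np.hypot(xx-cx,yy-cy)<R0;w=np.clip(np.percentile(V[k],50)-V,0,None)*k
        mx,my=(w*xx).sum()/w.sum(),(w*yy).sum()/w.sum();C=np.array([[(w*(xx-mx)**2).sum(),(w*(xx-mx)*(my-yy)).sum()],[0,(w*(yy-my)**2).sum()]])
        a=.5*np.degrees(np.arctan2(2*C[0,1],C[0,0]-C[1,1]));print(nm,R0,'centre',round(cx/4-32,1),round(cy/4-32,1),'slot deg',a.round(1))
```

```text
before 12 centre 0.0 1.0 slot deg -41.4
before 16 centre 0.0 1.0 slot deg -43.5
before 20 centre 0.0 1.0 slot deg -48.2
after 12 centre -0.1 0.8 slot deg 36.0
after 16 centre -0.1 0.8 slot deg 36.6
after 20 centre -0.1 0.8 slot deg 38.9
```

The slot lags the mark by about 29° (36° against 7°), which means one click at 24°, not zero or two. The jaw is holding, the board is in the jig, and the robot is clear. I hand in.

```bash
python3 -c "
from station import ctrl
print(ctrl.finish_job())"
```

```text
the job is handed in; nothing more can be done
None
```

The heatsink board is in the jig, clamped against the fence after one limiter click (slot lags mark by about 29°, one click being 24°). The job was handed in at about 26 s, with the robot clear and no verdict returned yet.

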